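# Fetch the pigment jar from behind the paint bottles

### The job

First move all three paint bottles out of the wooden caddy and stand them on the grey mat; only then take the amber pigment jar from behind them and stand it in the middle of the white tile. With the jar on the tile, put the bottles back in the caddy, each upright in the middle of the disc of its own colour. Set everything down gently without dropping it or knocking it over, and leave the roll of tape where it lies.

Things in the scene. Friction and masses are not known exactly. Their poses are not given: they have to be found in the camera images.
- bottle_red_mid (a point): Loose closed paint bottle, red, cap too, with a white band: round and straight-sided, 48 mm across up to 82 mm, then the cap, 42 mm across, up to 100 mm; about 0.25 kg. The point is on its axis, half-way up, 50 mm above its underside; z is its axis, up. It starts in the caddy on one of the three coloured discs, perhaps not that of its own colour.
- bottle_yellow_mid (a point): Loose closed paint bottle, yellow, cap too, with a white band: round and straight-sided, 48 mm across up to 82 mm, then the cap, 42 mm across, up to 100 mm; about 0.25 kg. The point is on its axis, half-way up, 50 mm above its underside; z is its axis, up. It starts in the caddy on one of the three coloured discs, perhaps not that of its own colour.
- bottle_blue_mid (a point): Loose closed paint bottle, blue, cap too, with a white band: round and straight-sided, 48 mm across up to 82 mm, then the cap, 42 mm across, up to 100 mm; about 0.25 kg. The point is on its axis, half-way up, 50 mm above its underside; z is its axis, up. It starts in the caddy on one of the three coloured discs, perhaps not that of its own colour.
- jar_mid (a point): Loose amber glass pigment jar with a steel lid, 42 mm across, 42 mm tall, about 0.09 kg. The point is its centre, 21 mm above its underside; z is its axis, up. It starts on the caddy's floor (8 mm above the table), 58 mm behind the row of tall bottles, which leave a gripper no room until they are gone; the back panel is 77 mm behind its axis.
- place_red: Fixed red disc, 60 mm across, 3 mm thick, with a tab reaching 53 mm from its centre towards its -x; home of the red bottle. Origin: centre of its underside, 8 mm above the table. The discs, in varying order, are 66 mm apart along their y at the open front of a dark wooden caddy; x points to its back panel (60 mm high, 135 mm from the disc centres). Side panels: 40 mm high, 104 mm from the row's middle.
- place_yellow: Fixed yellow disc, 60 mm across, 3 mm thick, with a tab reaching 53 mm from its centre towards its -x; home of the yellow bottle. Origin: centre of its underside, 8 mm above the table. The discs, in varying order, are 66 mm apart along their y at the open front of a dark wooden caddy; x points to its back panel (60 mm high, 135 mm from the disc centres). Side panels: 40 mm high, 104 mm from the row's middle.
- place_blue: Fixed blue disc, 60 mm across, 3 mm thick, with a tab reaching 53 mm from its centre towards its -x; home of the blue bottle. Origin: centre of its underside, 8 mm above the table. The discs, in varying order, are 66 mm apart along their y at the open front of a dark wooden caddy; x points to its back panel (60 mm high, 135 mm from the disc centres). Side panels: 40 mm high, 104 mm from the row's middle.
- mat: Fixed flat grey mat, the waiting area beside the work, 120 mm along its x and 270 mm along its y, 3 mm thick; it lies on the opposite side from the caddy. Origin at the centre of its underside, on the table.
- tile: Fixed round white tile, 90 mm across, 6 mm thick, between the caddy and the mat. Origin at the centre of its underside, on the table.
- tape_roll: Bystander: loose roll of cream-coloured tape lying flat on the table beyond the tile, 90 mm across, 24 mm high. Origin at the centre of its underside.
Not all that is in view belongs to the job. Of the things like the part that bears bottle_red_mid, leave any that is green; of the rest the larger one is meant. Several things look just like the tile: the one meant starts farthest from the robot's base.

How it is judged:
On the way, in this order (a step that is already met when the one before it is completed fails the run):
1. all three bottles stand upright and released on the grey mat, the jar still where it was (within 30 mm) (x of bottle_red_mid in the frame of mat between -0.055 and 0.055 m and y of bottle_red_mid in the frame of mat between -0.13 and 0.13 m and z of bottle_red_mid in the frame of mat between 0.047 and 0.06 m and angle between each of bottle_red_mid, bottle_yellow_mid, bottle_blue_mid's own z axis and vertical below 0.12 rad and linear speed of each of bottle_red, bottle_yellow, bottle_blue below 0.03 m/s and contact force between the fingers and bottle_red below 0.3 N and x of bottle_yellow_mid in the frame of mat between -0.055 and 0.055 m and y of bottle_yellow_mid in the frame of mat between -0.13 and 0.13 m and z of bottle_yellow_mid in the frame of mat between 0.047 and 0.06 m and contact force between the fingers and bottle_yellow below 0.3 N and x of bottle_blue_mid in the frame of mat between -0.055 and 0.055 m and y of bottle_blue_mid in the frame of mat between -0.13 and 0.13 m and z of bottle_blue_mid in the frame of mat between 0.047 and 0.06 m and contact force between the fingers and bottle_blue below 0.3 N and distance of jar_mid from where it was at the start of the episode below 0.03 m), for 0.2 s.
2. the jar stands upright and released on the white tile, within 15 mm of its centre, the bottles still standing on the mat (x of bottle_red_mid in the frame of mat between -0.055 and 0.055 m and y of bottle_red_mid in the frame of mat between -0.13 and 0.13 m and z of bottle_red_mid in the frame of mat between 0.047 and 0.06 m and angle between each of bottle_red_mid, bottle_yellow_mid, bottle_blue_mid, jar_mid's own z axis and vertical below 0.12 rad and linear speed of each of bottle_red, bottle_yellow, bottle_blue, jar below 0.03 m/s and contact force between the fingers and bottle_red below 0.3 N and x of bottle_yellow_mid in the frame of mat between -0.055 and 0.055 m and y of bottle_yellow_mid in the frame of mat between -0.13 and 0.13 m and z of bottle_yellow_mid in the frame of mat between 0.047 and 0.06 m and contact force between the fingers and bottle_yellow below 0.3 N and x of bottle_blue_mid in the frame of mat between -0.055 and 0.055 m and y of bottle_blue_mid in the frame of mat between -0.13 and 0.13 m and z of bottle_blue_mid in the frame of mat between 0.047 and 0.06 m and contact force between the fingers and bottle_blue below 0.3 N and horizontal distance between jar_mid and tile below 0.015 m and z of jar_mid in the frame of tile between 0.022 and 0.033 m and contact force between the fingers and jar below 0.3 N), for 0.2 s.
At the end, for the whole second after the job is handed in: Each bottle stands upright (within 0.12 rad) on the disc of its own colour, its axis within 12 mm of the disc's centre, and the jar stands upright on the white tile within 15 mm of its centre; all are released and at rest (horizontal distance between bottle_red_mid and place_red below 0.012 m and z of bottle_red_mid in the frame of place_red between 0.048 and 0.059 m and angle between each of bottle_red_mid, bottle_yellow_mid, bottle_blue_mid, jar_mid's own z axis and vertical below 0.12 rad and linear speed of each of bottle_red, bottle_yellow, bottle_blue, jar below 0.03 m/s and contact force between the fingers and bottle_red below 0.3 N and horizontal distance between bottle_yellow_mid and place_yellow below 0.012 m and z of bottle_yellow_mid in the frame of place_yellow between 0.048 and 0.059 m and contact force between the fingers and bottle_yellow below 0.3 N and horizontal distance between bottle_blue_mid and place_blue below 0.012 m and z of bottle_blue_mid in the frame of place_blue between 0.048 and 0.059 m and contact force between the fingers and bottle_blue below 0.3 N and horizontal distance between jar_mid and tile below 0.015 m and z of jar_mid in the frame of tile between 0.022 and 0.033 m and contact force between the fingers and jar below 0.3 N); the robot touches nothing.
It fails at once if a bottle or the jar is knocked over (angle between any of bottle_red_mid, bottle_yellow_mid, bottle_blue_mid, jar_mid's own z axis and vertical above 0.6 rad).
It fails at once if a bottle or the jar is dropped or thrown (moves faster than 0.7 m/s with no finger on it, a fall of about 25 mm) ((linear speed of bottle_red above 0.7 m/s and contact force between the fingers and bottle_red below 0.05 N) or (linear speed of bottle_yellow above 0.7 m/s and contact force between the fingers and bottle_yellow below 0.05 N) or (linear speed of bottle_blue above 0.7 m/s and contact force between the fingers and bottle_blue below 0.05 N) or (linear speed of jar above 0.7 m/s and contact force between the fingers and jar below 0.05 N)).
It fails at once if the roll of tape is shifted by more than 30 mm (distance of tape_roll from where it was at the start of the episode above 0.03 m).
It also fails if it takes over 141 s, if anything falls off the work surface, if the arm or the gripper's body presses on something with over 40 N, if the wrist force passes 120 N, or if a joint passes its speed limit or range.

### The arm

A 6-joint arm with a two-finger parallel gripper is mounted at the origin on the work surface. World frame = base frame: x ahead of the robot, y to its left, z up, the work surface at z = 0. Lengths are in m, angles in rad, forces in N, time in s.
With the tool pointing down it reaches from about 0.35 to 0.975 m from the base axis. Payload 4.9 kg.
Tool frame: the origin (TCP) lies at the centre of the arm's flange, where the gripper is bolted on; the fingertips stand 173 mm ahead of it and the grasp point (between the pads) lies 155 mm ahead of it (ctrl.finger_overhang is the distance from the TCP to the fingertips, in m); z points along the fingers, y is the direction in which the jaws open and shut (so a half turn about z gives the same grasp; the last joint's range is limited). The gripper opens to 85 mm and grips with 20 to 120 N. Pads are 22 mm wide; open, the fingers measure 114 mm over their backs; the gripper's body (76 mm by 85 mm) begins 54 mm behind the grasp point. The pads swing forward as they close: fully open they stand 13 mm farther back than shut.
Start: joints at [1.058, 0.053, 1.613, -0, 1.476, -0.119], TCP at [0.24, 0.577, 0.405] pointing down, gripper open.
Joint ranges: [-3.01, 3.01], [-1.01, 2.22], [0.06, 2.58], [-1.02, 4.17], [0.09, 2.62], [-3.14, 3.14]. Speed limits (rad/s): [2.57, 2.57, 3.14, 3.14, 3.14, 3.14].

### API

Orientations are given as a rotation vector (axis times angle).
In Python, from station import ctrl, eyes, spotter gives the robot as it stands.
- The arm moves only by the shell command python3 -m crank 'ROWS' [FORCE]. ROWS is JSON, a list of rows, each a list of 7 numbers: the turn, a rotation vector about the tool's x, y, z in rad, then the shift along the tool's x, y, z in mm, then the closure, from -1 (fully open) to 1 (shut). A call has 1 to 8 rows; each row shifts and turns the pose as measured when the row begins, along the tool's axes as they then stand; what a row does not reach is not made up. A row lasts 1/12 s, in which the tool goes at most 41.7 mm and 7.16 degrees, less where a joint would pass 70% of its speed; a pose out of reach is approached as far as the arm can. A call is refused whole if a number of a shift passes 41.7 or a number of a turn 0.125, either way. A call with a gripper value outside its range is refused whole. The fingers move at their own pace and stop on an object; FORCE is the grip in N (left out, the last holds). Time passes only in rows, so rows that do not move let the fingers close. It gives the time, the measured TCP pose, the force and the opening at its end, in the units of the state.
- ctrl.get_obs(): the state, without advancing time (a new reading comes with each control period).
- eyes.get_image(name): name is "scene" or "top" or "wrist"; returns a dict with "image" (400x640x3 uint8, red, green, blue), "vertical_fov" (degrees; the focal length in pixels is half the picture's height over the tangent of half this angle, whatever the lens; pixels are square), "cx", "cy" (the principal point, pixels), "rvec" (rotation vector, rad) and "tvec" (3), from world to camera coordinates, as OpenCV has them; the wrist camera has in their place "mount" (4x4, takes a point from camera to tool coordinates, whose origin is the TCP and whose axes are the flange's). Camera axes: x right, y down, z forward; pixel columns grow to the right and rows downward; lengths in m; the calibration is good to about 2 mm. A picture is of the moment at which its call begins: read the wrist's pose just before it. There is no depth.
- ctrl.finish_job(): hands the job in, once; it reports no verdict.
Trained networks look in a picture, given as the dict that the camera call returned (one of the last four; its "shot" number tells which), for a name from the list of things; names that differ only in an ending like _2 or _b are one class to them, and where a whole thing is asked for, a point or a joint stands for the part that bears it (a point fixed in the world has none). Each returns a list of dicts, best first, with "confidence" (0 to 1); they miss things now and then, are a little off and sometimes report something else, mostly with a low value. They report only what shows in the picture. A call takes as long as a camera call. They do not tell look-alikes from the thing itself.
- spotter.look_for(query, picture): "centre" ([x, y, z] in m, in world coordinates, good to about 4 mm: the middle of the surface that is visible of it).
- spotter.outline_of(query, picture): "region" (400x640 bool, what is visible of it).
- spotter.mark_of(query, picture): "centre" ([x, y, z] in m, in world coordinates, good to about 4 mm: a listed point, or the origin of a listed thing).
The state is a dict: "t": time; "q": joint angles; "dq": joint speeds; "effort": joint torques, N m; "tool_pos": TCP position; "tool_rot": TCP orientation; "contact_force": force on the tool from outside, world axes, zero at the start; "wrist_torque": the same for the moment, N m; "opening": finger opening in m.
Only numpy, scipy, OpenCV 4.12 (cv2) and the standard library are available. Lean on these libraries where they do the work, as an engineer would, in place of code of your own. Each camera call takes 0.05 s, during which the arm holds its last target.

## Working session

There is one attempt and no reset: what is moved stays moved. The work goes in short steps, Python scripts to look and compute and a shell command to move; the robot and the scene stay as the last step left them, time stands still between calls to the robot, and variables do not carry over. Pictures are saved under pics/ and viewed, and the job is handed in when it is done.

```bash
ls; mkdir -p pics; cat > h.py <<'E'
import numpy as np,cv2
from station import ctrl,eyes,spotter
from scipy.spatial.transform import Rotation as R
def save(im,name,s=1): cv2.imwrite('pics/'+name,cv2.resize(im[:,:,::-1],None,fx=s,fy=s,interpolation=cv2.INTER_CUBIC))
def K(p):
    f=200/np.tan(np.radians(p['vertical_fov'])/2); return np.array([[f,0,p['cx']],[0,f,p['cy']],[0,0,1]])
def ext(p,o=None):
    if 'rvec' in p: 
        return R.from_rotvec(p['rvec']).as_matrix(),np.array(p['tvec'])
    T=np.eye(4);T[:3,:3]=R.from_rotvec(o['tool_rot']).as_matrix();T[:3,3]=o['tool_pos']
    C=np.linalg.inv(T@np.array(p['mount']));return C[:3,:3],C[:3,3]
def proj(p,X,o=None):
    r,t=ext(p,o);c=r@np.array(X)+t;k=K(p)@c;return k[:2]/k[2]
def atz(p,uv,z,o=None):
    r,t=ext(p,o);c=-r.T@t;d=r.T@np.linalg.inv(K(p))@np.array([uv[0],uv[1],1]);return c+d*(z-c[2])/d[2]
E
python3 - <<'E'
from h import *
o=ctrl.get_obs();print(o)
for n in ['scene','top','wrist']:
    p=eyes.get_image(n);save(p['image'],n+'0.png',1.25);print(n,{k:v for k,v in p.items() if k!='image'})
    for q in ['bottle_red_mid','bottle_yellow_mid','bottle_blue_mid','jar_mid','place_red','place_yellow','place_blue','mat','tile','tape_roll']:
        print(q,[(np.round(d['centre'],3).tolist(),round(d['confidence'],2)) for d in spotter.mark_of(q,p)])
E
```

```text
pics
{'t': 0.0, 'q': array([ 1.05802017e+00,  5.33644803e-02,  1.61430968e+00, -6.73653481e-06,
        1.47603251e+00, -1.18998370e-01]), 'dq': array([-8.90646892e-04, -8.80065508e-04,  1.18662230e-03,  3.20295874e-04,
       -6.24494986e-06,  4.58058244e-04]), 'effort': array([ 2.11786071e-03, -3.93678725e+01, -3.70180321e+01,  6.84540169e-05,
        7.02526944e-03,  2.99205090e-05]), 'tool_pos': array([0.23966334, 0.57692531, 0.40344856]), 'tool_rot': array([-0.61442758, -3.08025766,  0.003159  ]), 'contact_force': array([-0.41808612,  0.22217483,  0.14330137]), 'wrist_torque': array([0.00364094, 0.0671294 , 0.01653048]), 'opening': 0.08537653215292891}
scene {'vertical_fov': 56.22572163968985, 'cx': 323.0725163468161, 'cy': 195.70065939157493, 'rvec': array([ 0.61797645,  2.6235741 , -1.19873951]), 'tvec': array([ 0.47462122, -0.10145175,  1.26482048]), 'shot': 1}
bottle_red_mid [([0.492, 0.239, 0.059], 0.73), ([0.465, 0.401, 0.051], 0.73), ([0.372, 0.231, 0.038], 0.64), ([0.499, 0.3, 0.06], 0.33)]
bottle_yellow_mid [([0.488, 0.173, 0.059], 0.61)]
bottle_blue_mid [([0.499, 0.303
[... 1170 characters left out ...]
1, 0.008], 0.62), ([0.501, 0.294, 0.012], 0.17)]
wrist {'vertical_fov': 68.73299130651705, 'cx': 320.888886480471, 'cy': 197.0570271192637, 'mount': array([[ 1.05342239e-04, -9.55413952e-01, -2.95269656e-01,
         7.43703172e-02],
       [ 9.99999994e-01,  9.71050433e-05,  4.25601661e-05,
         3.93459149e-04],
       [-1.19904037e-05, -2.95269659e-01,  9.55413957e-01,
         3.03294053e-02],
       [ 0.00000000e+00,  0.00000000e+00,  0.00000000e+00,
         1.00000000e+00]]), 'shot': 3}
bottle_red_mid []
bottle_yellow_mid []
bottle_blue_mid []
jar_mid []
place_red []
place_yellow []
place_blue [([0.486, 0.168, 0.008], 0.59)]
mat []
tile [([0.391, -0.013, -0.002], 0.6)]
tape_roll []
```

View pics/scene0.png

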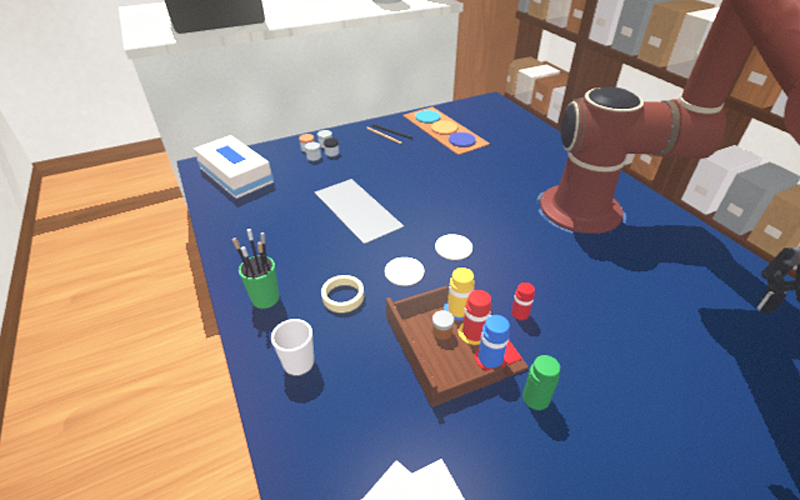

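View pics/top0.png

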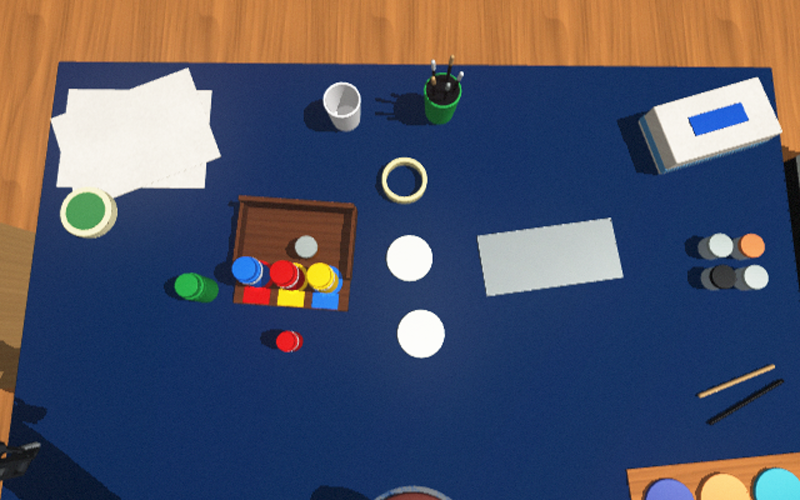

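View pics/wrist0.png

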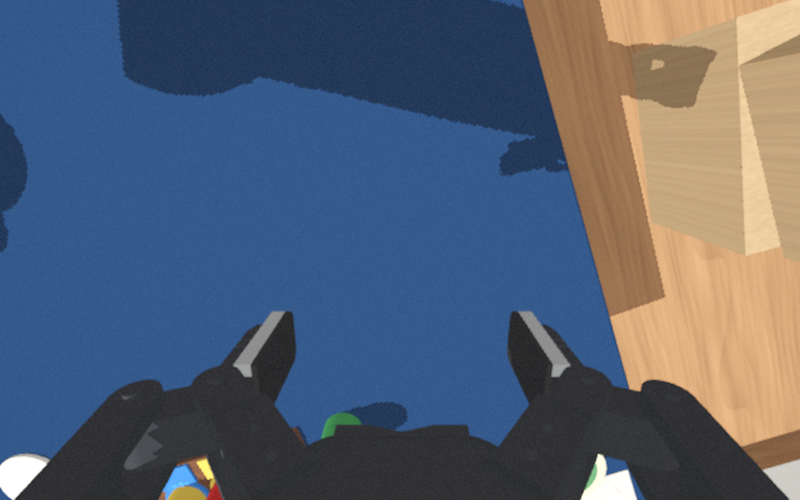

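The scene shows a red bottle in the caddy at top-view (288,275) and a small red one at (289,341). The green one is at (197,288). The larger non-green one is the caddy bottle. Tiles are at (410,258) and (421,333). The first is farther from the base (0.535 vs 0.39 m), so it is the one meant. I'll confirm both in enlarged crops.

```bash
python3 - <<'E'
from h import *
a=eyes.get_image('top');b=eyes.get_image('scene')
np.save('a.npy',a,allow_pickle=True);np.save('b.npy',b,allow_pickle=True)
save(a['image'][150:290,130:380],'top_c.png',3.2)
save(b['image'][180:340,270:460],'scene_c.png',3.7)
E
```

```text
(no output)
```

View pics/top_c.png

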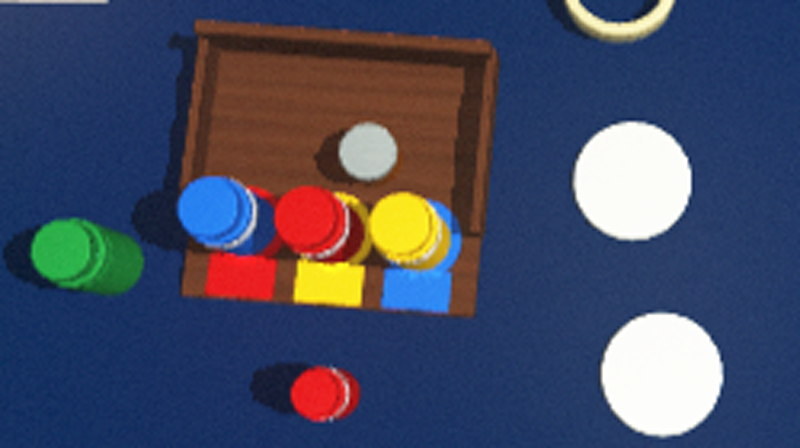

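View pics/scene_c.png

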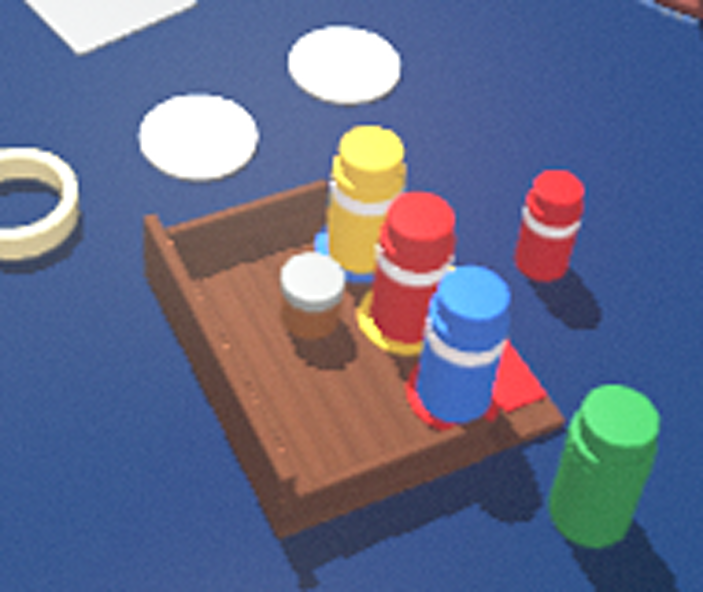

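The enlarged crops confirm it. The large red bottle is at top crop (310,220), with its bigger cap and body, and the small one is at (325,392). The meant tile is at (632,180), the farther one. The order from the left is blue on red, red on yellow and yellow on blue. Next I triangulate.

```bash
cat >> h.py <<'E'
def tri(views):
    A=[];B=[]
    for p,uv,o in views:
        r,t=ext(p,o);c=-r.T@t;d=r.T@np.linalg.inv(K(p))@np.array([uv[0],uv[1],1]);d/=np.linalg.norm(d)
        M=np.eye(3)-np.outer(d,d);A.append(M);B.append(M@c)
    x=np.linalg.lstsq(np.vstack(A),np.hstack(B),rcond=None)[0]
    return x,[np.round(proj(p,x,o)-uv,1) for p,uv,o in views]
E
python3 - <<'E'
from h import *
a=np.load('a.npy',allow_pickle=True).item();b=np.load('b.npy',allow_pickle=True).item()
for n,u,v in [('blue',(196.3,215),(398.1,259.2)),('red',(226.3,217.8),(383.8,238.4)),('yel',(255.9,220.9),(370.5,219.7)),('jar',(245,197.5),(354.3,254)),('tile',(327.6,206.3),(323.7,216.6))]:
    x,e=tri([(a,u,None),(b,v,None)]);print(n,np.round(x,4),e)
g=a['image'].astype(int)
m=((g.min(2)>110)&(g.max(2)-g.min(2)<25)).astype(np.uint8);
c,_=cv2.findContours(m,0,1)
for k in c:
    if cv2.contourArea(k)>300:
        (u,v),s,an=cv2.minAreaRect(k);print(np.round((u,v),1),np.round(s,1),an,np.round(atz(a,(u,v),0.003),4))
        if 5000>cv2.contourArea(k)>3000: print([np.round(atz(a,q,.003)[:2],4) for q in cv2.boxPoints(cv2.minAreaRect(k))])
# disc tabs front strip: red,yellow,blue front edge corners
for u,v in [(195,239),(222,240),(223,241)]: pass
for n,c in [('red',(205,236.5)),('yel',(232.5,238.5)),('blue',(260,241))]: print(n,np.round(atz(a,c,.011),4))
o=ctrl.get_obs();Rm=R.from_rotvec(o['tool_rot']).as_matrix();print(Rm.round(3))
E
```

```text
blue [0.4965 0.3001 0.1049] [array([-0.3,  0.3]), array([-0.4, -0. ])]
red [0.4907 0.2341 0.1053] [array([-0.3,  0.4]), array([-0.5, -0.1])]
yel [0.4851 0.1685 0.1059] [array([-0.1,  0.1]), array([-0.1, -0. ])]
jar [0.5475 0.2046 0.0482] [array([ 0.1, -0.1]), array([0.1, 0. ])]
tile [0.5349 0.0109 0.0015] [array([-0.2,  0.3]), array([-0.3, -0.1])]
[336.5 267. ] [38. 37.] 90.0 [ 0.3892 -0.0118  0.003 ]
[327. 206.] [36. 36.] 90.0 [0.5361 0.0119 0.003 ]
[439.6 205.1] [ 49.1 110.8] 82.14668273925781 [ 0.5411 -0.2634  0.003 ]
[273.  85.] [38. 30.] 90.0 [0.8502 0.1531 0.003 ]
[573.1  96.8] [51.5 94.1] 73.49563598632812 [ 0.8254 -0.6169  0.003 ]
[array([ 0.855 , -0.4847]), array([ 0.9317, -0.7256]), array([ 0.7961, -0.7478]), array([ 0.7226, -0.5118])]
[107.3 107.4] [ 97. 133.] 83.6598129272461 [0.785  0.5737 0.003 ]
red [0.4581 0.3034 0.011 ]
yel [0.454  0.2374 0.011 ]
blue [0.4486 0.1715 0.011 ]
[[-0.923  0.384  0.   ]
 [ 0.384  0.923 -0.   ]
 [-0.    -0.    -1.   ]]
```

```bash
python3 - <<'E'
from h import *
a=np.load('a.npy',allow_pickle=True).item()
g=a['image'].astype(int)
m=((g.min(2)>110)&(g.max(2)-g.min(2)<25)).astype(np.uint8);
for k in cv2.findContours(m,0,1)[0]:
    (u,v),s,an=cv2.minAreaRect(k)
    if abs(u-439)<5 and abs(v-205)<5 and s[0]>40: print([np.round(atz(a,q,.003)[:2],4) for q in cv2.boxPoints(cv2.minAreaRect(k))])
E
python3 -m crank '[[0,0,0.125,0,0,0,-1],[0,0,0.125,0,0,0,-1],[0,0,0.125,0,0,0,-1],[0,0,0.125,0,0,0,-1],[0,0,0.125,0,0,0,-1],[0,0,0.125,0,0,0,-1],[0,0,0.125,0,0,0,-1],[0,0,0.125,0,0,0,-1]]' 40
```

```text
[array([ 0.5815, -0.1216]), array([ 0.6224, -0.3943]), array([ 0.5012, -0.4031]), array([ 0.4619, -0.1359])]
t: 2.42
tool_pos: [0.2398, 0.5771, 0.4047]
tool_rot: [2.024, 2.403, -0.0]
contact_force: [-0.2, 0.6, -0.2]
opening: 0.0858
```

```bash
cat > g.py <<'E'
# usage: g.py x y z [yaw_deg]  -> delta in tool axes (mm) and turn vector remaining
import sys
from h import *
v=[float(s) for s in sys.argv[1:]]
o=ctrl.get_obs();M=R.from_rotvec(o['tool_rot']).as_matrix()
y=np.radians(v[3] if len(v)>3 else -5)
Y=np.array([np.cos(y),np.sin(y),0]);Z=np.array([0,0,-1.]);T=np.c_[np.cross(Y,Z),Y,Z]
turn=R.from_matrix(M.T@T).as_rotvec()
print('turn',turn.round(3),'shift now',((M.T@(np.array(v[:3])-o['tool_pos']))*1000).round(1),'shift if aligned',((T.T@(np.array(v[:3])-o['tool_pos']))*1000).round(1),'open',round(o['opening'],4),'pos',o['tool_pos'].round(4))
E
python3 g.py 0.4965 0.3001 0.38
```

```text
turn [-0.     0.     0.258] shift now [-316.6  205.9   24.7] shift if aligned [-253.6  279.9   24.7] open 0.0858 pos [0.2398 0.5771 0.4047]
```

```bash
python3 -m crank '[[0,0,0.125,0,0,0,-1],[0,0,0.125,0,0,0,-1],[0,0,0,-25,28,2,-1],[0,0,0,-25,28,2,-1],[0,0,0,-25,28,2,-1],[0,0,0,-25,28,2,-1],[0,0,0,-25,28,2,-1],[0,0,0,-25,28,2,-1]]';python3 g.py 0.4965 0.3001 0.38
```

```text
t: 3.08
tool_pos: [0.3955, 0.4131, 0.393]
tool_rot: [-2.296, -2.139, -0.005]
contact_force: [0.5, -0.1, -0.3]
opening: 0.0855
turn [ 0.    -0.005  0.017] shift now [-105.6  108.8   12.5] shift if aligned [-103.8  110.5   13. ] open 0.0855 pos [0.3955 0.4131 0.393 ]
```

```bash
python3 -m crank '[[0,0,0.017,-26,28,3,-1],[0,0,0,-26,28,3,-1],[0,0,0,-26,28,3,-1],[0,0,0,-26,26,3,-1],[0,0,0,0,0,0,-1]]';python3 g.py 0.4965 0.3001 0.38; python3 - <<'E'
from h import *
o=ctrl.get_obs();p=eyes.get_image('wrist');save(p['image'],'w1.png',1.25)
np.save('w1.npy',[o,p],allow_pickle=True)
for X in [(0.4965,0.3001,0.111),(0.4907,0.2341,0.111),(0.4851,0.1685,0.111)]: print(proj(p,X,o)*1.25)
E
```

```text
t: 3.5
tool_pos: [0.5035, 0.2898, 0.3808]
tool_rot: [-2.323, -2.115, -0.009]
contact_force: [-0.3, 0.2, 1.0]
opening: 0.0857
turn [ 0.004 -0.004 -0.007] shift now [ 9.6 -7.9  0.8] shift if aligned [ 9.7 -7.9  0.8] open 0.0857 pos [0.5035 0.2898 0.3808]
[386.26116656 236.49120355]
[387.90307295 323.64999158]
[389.52479846 398.63927073]
```

View pics/w1.png

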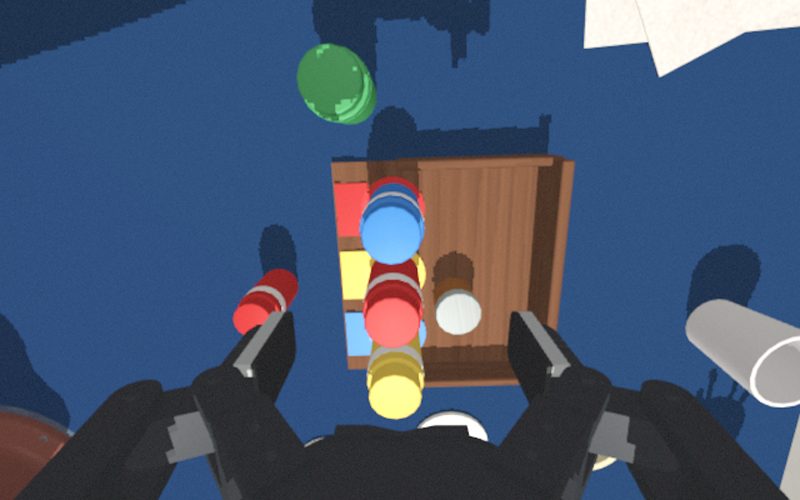

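```bash
python3 - <<'E'
from h import *
a=np.load('a.npy',allow_pickle=True).item();b=np.load('b.npy',allow_pickle=True).item()
o,p=np.load('w1.npy',allow_pickle=True)
for n,u,v,w in [('blue',(196.3,215),(398.1,259.2),(392,235)),('red',(226.3,217.8),(383.8,238.4),(392,320)),('yel',(255.9,220.9),(370.5,219.7),(395,393)),('jar',(245,197.5),(354.3,254),(458,313))]:
    x,e=tri([(a,u,None),(b,v,None),(p,np.array(w)/1.25,o)]);print(n,np.round(x,4),e)
E
python3 g.py 0.498 0.300 0.30
```

```text
blue [0.4979 0.2999 0.1055] [array([-0.3, -0.4]), array([-0.9, -0.1]), array([-2.8, -0.4])]
red [0.4918 0.2342 0.1057] [array([-0.4, -0.1]), array([-0.9, -0. ]), array([-2. , -0.1])]
yel [0.4867 0.1689 0.1059] [array([-0.2, -0.6]), array([-0.6,  0.3]), array([-2.7,  0.6])]
jar [0.5485 0.2049 0.0489] [array([-0.1, -0.6]), array([-0.1,  0. ]), array([-1.5,  0.1])]
turn [ 0.003 -0.006 -0.006] shift now [ 7.7 -5.3 81.1] shift if aligned [ 8.2 -5.  81. ] open 0.0852 pos [0.5023 0.2914 0.381 ]
```

```bash
python3 -m crank '[[0,0,0,8,-4,10,-1],[0,0,-0.006,0,0,30,-1],[0,0,0,0,0,30,-1],[0,0,0,0,0,10,-1],[0,0,0,0,0,0,-1]]';python3 g.py 0.4985 0.300 0.227
```

```text
t: 3.97
tool_pos: [0.497, 0.3055, 0.2998]
tool_rot: [-2.311, -2.124, -0.02]
contact_force: [-0.8, 0.7, 0.6]
opening: 0.0858
turn [ 0.006 -0.011  0.003] shift now [-6.2  1.5 72.8] shift if aligned [-5.4  2.  72.8] open 0.0858 pos [0.497  0.3055 0.2998]
```

```bash
python3 - <<'E'
from h import *
o=ctrl.get_obs();p=eyes.get_image('wrist');save(p['image'],'w2.png',1.25)
E
```

```text
(no output)
```

View pics/w2.png

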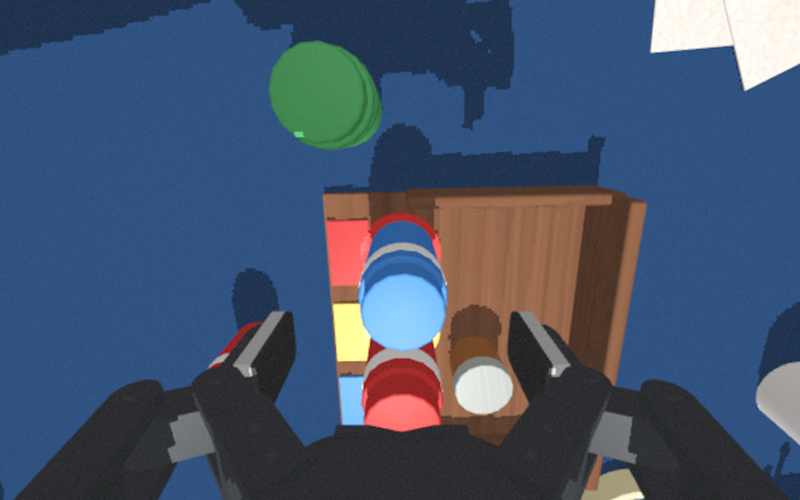

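The blue cap at (403,312) is centred between the fingers. I'm descending.

```bash
python3 -m crank '[[0.005,-0.011,0,-5.5,0.5,10,-1],[0,0,0,0,0,20,-1],[0,0,0,0,0,20,-1],[0,0,0,0,0,15,-1],[0,0,0,0,0,6,-1],[0,0,0,0,0,0,-1]]';python3 g.py 0.498 0.300 0.227
```

```text
t: 4.52
tool_pos: [0.4986, 0.3036, 0.2347]
tool_rot: [2.302, 2.128, 0.019]
contact_force: [0.3, -0.0, -0.3]
opening: 0.0852
turn [ 0.013 -0.005  0.009] shift now [-3.7 -0.4  7.6] shift if aligned [-3.7 -0.3  7.7] open 0.0852 pos [0.4986 0.3036 0.2347]
```

```bash
python3 -m crank '[[0.01,-0.005,0.005,-3.7,0,7.5,-1],[0,0,0,0,0,0,-1]]';python3 g.py 0.498 0.300 0.227;  python3 -m crank '[[0,0,0,0,0,0,0.2],[0,0,0,0,0,0,1],[0,0,0,0,0,0,1],[0,0,0,0,0,0,1],[0,0,0,0,0,0,1],[0,0,0,0,0,0,1],[0,0,0,0,0,0,1],[0,0,0,0,0,0,1]]' 40;python3 g.py 0.498 0.300 0.227
```

```text
t: 4.68
tool_pos: [0.4989, 0.3002, 0.2286]
tool_rot: [2.309, 2.124, 0.005]
contact_force: [-0.9, 0.1, -1.0]
opening: 0.0856
turn [ 0.005 -0.     0.004] shift now [-0.3 -0.9  1.6] shift if aligned [-0.3 -0.9  1.6] open 0.0856 pos [0.4989 0.3002 0.2286]
t: 5.35
tool_pos: [0.4998, 0.3003, 0.2318]
tool_rot: [2.309, 2.123, 0.012]
contact_force: [0.5, 0.8, -0.3]
opening: 0.0471
turn [ 0.009 -0.002  0.003] shift now [-0.5 -1.9  4.7] shift if aligned [-0.5 -1.8  4.8] open 0.0471 pos [0.4998 0.3003 0.2318]
```

```bash
python3 -m crank '[[0,0,0,0,0,-8,1],[0,0,0,0,0,-15,1],[0,0,0,0,0,-25,1],[0,0,0,0,0,-30,1],[0,0,0,0,0,-30,1],[0,0,0,0,0,-25,1],[0,0,0,0,0,-10,1],[0,0,0,0,0,0,1]]';python3 g.py 0.553 -0.345 0.37; python3 - <<'E'
from h import *
o=ctrl.get_obs();p=eyes.get_image('wrist');save(p['image'],'w3.png',1)
E
```

```text
t: 6.02
tool_pos: [0.4966, 0.2993, 0.3772]
tool_rot: [2.312, 2.126, -0.006]
contact_force: [0.6, -0.6, -2.4]
opening: 0.047
turn [-0.002  0.004  0.003] shift now [-637.3  110.1    9.5] shift if aligned [-636.9  112.3    7.2] open 0.047 pos [0.4966 0.2993 0.3772]
```

View pics/w3.png

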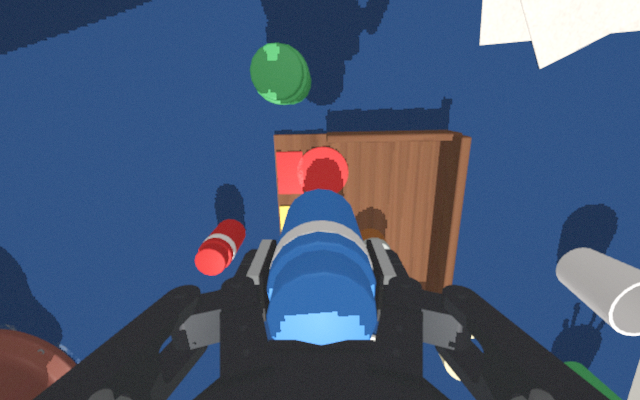

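The blue bottle is held upright between the pads at (320,270), and the red disc it stood on shows at (322,170). Now I carry it to the mat.

```bash
python3 -m crank '[[0,0,0,-15,2,0,1],[0,0,0,-25,4,0,1],[0,0,0,-35,6,0,1],[0,0,0,-35,6,0,1],[0,0,0,-35,6,0,1],[0,0,0,-35,6,0,1],[0,0,0,-35,6,0,1],[0,0,0,-35,6,0,1]]';python3 g.py 0.553 -0.345 0.37;python3 -m crank '[[0,0,0,-35,6,0,1],[0,0,0,-35,6,0,1],[0,0,0,-35,6,0,1],[0,0,0,-35,6,0,1],[0,0,0,-35,6,0,1],[0,0,0,-35,6,0,1],[0,0,0,-35,6,0,1],[0,0,0,-35,6,0,1]]';python3 g.py 0.553 -0.345 0.37
```

```text
t: 6.73
tool_pos: [0.5131, 0.0385, 0.358]
tool_rot: [-2.288, -2.13, 0.043]
contact_force: [1.5, -0.5, -2.8]
opening: 0.0467
turn [-0.03   0.01   0.016] shift now [-379.8   66.8  -10.3] shift if aligned [-378.6   73.2  -12. ] open 0.0467 pos [0.5131 0.0385 0.358 ]
t: 7.4
tool_pos: [0.5303, -0.2613, 0.3353]
tool_rot: [-2.27, -2.106, 0.067]
contact_force: [0.4, 1.1, -2.5]
opening: 0.0467
turn [-0.062  0.002  0.012] shift now [-81.8  26.6 -36.2] shift if aligned [-81.4  29.9 -34.7] open 0.0467 pos [ 0.5303 -0.2613  0.3353]
```

```bash
python3 -m crank '[[-0.03,0,0.006,-25,9,-8,1],[-0.03,0,0.006,-25,9,-8,1],[0,0,0,-20,7,-8,1],[0,0,0,-10,4,0,1],[0,0,0,0,0,0,1],[0,0,0,0,0,0,1]]';python3 g.py 0.553 -0.345 0.25
```

```text
t: 7.9
tool_pos: [0.5463, -0.3556, 0.34]
tool_rot: [-2.31, -2.093, 0.014]
contact_force: [0.0, 0.5, -3.2]
opening: 0.0476
turn [-0.024 -0.01  -0.011] shift now [10.3  7.8 89.9] shift if aligned [11.1  5.8 90. ] open 0.0476 pos [ 0.5463 -0.3556  0.34  ]
```

```bash
python3 -m crank '[[-0.02,-0.01,-0.01,8,5,10,1],[0,0,0,3,0,25,1],[0,0,0,0,0,25,1],[0,0,0,0,0,18,1],[0,0,0,0,0,8,1],[0,0,0,0,0,0,1]]';python3 g.py 0.553 -0.345 0.224; python3 - <<'E'
from h import *
p=eyes.get_image('scene');save(p['image'][100:220,200:360],'s4.png',4)
E
```

```text
t: 8.4
tool_pos: [0.5494, -0.3363, 0.2445]
tool_rot: [-2.301, -2.119, 0.005]
contact_force: [-0.3, -0.9, -3.8]
opening: 0.047
turn [-0.013 -0.007  0.005] shift now [-8.5  4.6 20.4] shift if aligned [-8.3  4.3 20.5] open 0.047 pos [ 0.5494 -0.3363  0.2445]
```

View pics/s4.png

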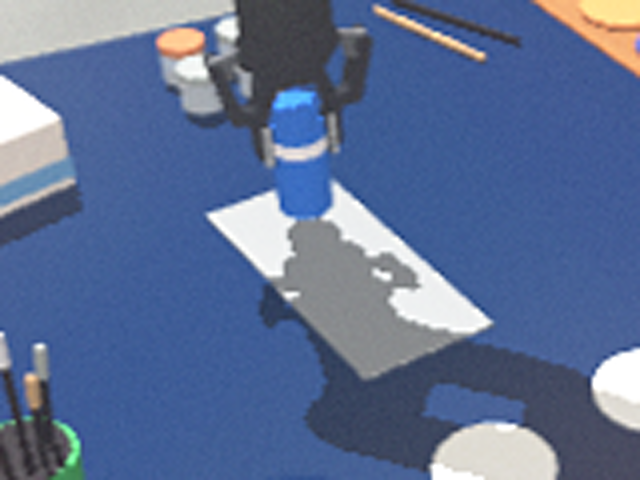

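The blue bottle hangs about 20 mm over the mat's far end. I'll lower it gently.

```bash
python3 -m crank '[[-0.01,-0.006,0.004,-6,3,8,1],[0,0,0,0,0,5,1],[0,0,0,0,0,0,1],[0,0,0,0,0,0,1]]';python3 g.py 0.553 -0.345 0.224
```

```text
t: 8.78
tool_pos: [0.5533, -0.3429, 0.2347]
tool_rot: [2.311, 2.122, 0.0]
contact_force: [0.9, 0.5, -3.3]
opening: 0.047
turn [0.003 0.003 0.002] shift now [-2.1 -0.2 10.7] shift if aligned [-2.1 -0.1 10.7] open 0.047 pos [ 0.5533 -0.3429  0.2347]
```

```bash
python3 -m crank '[[0,0,0,0,0,5,1],[0,0,0,0,0,4,1],[0,0,0,0,0,0,1]]';python3 g.py 0.553 -0.345 0.224;python3 -m crank '[[0,0,0,0,0,3,1],[0,0,0,0,0,0,1]]';python3 g.py 0.553 -0.345 0.224
```

```text
t: 9.03
tool_pos: [0.5541, -0.3439, 0.2274]
tool_rot: [2.308, 2.118, 0.001]
contact_force: [-0.4, -0.4, -4.2]
opening: 0.0471
turn [0.007 0.005 0.001] shift now [-1.2 -1.   3.4] shift if aligned [-1.2 -1.   3.4] open 0.0471 pos [ 0.5541 -0.3439  0.2274]
t: 9.2
tool_pos: [0.5542, -0.3441, 0.2244]
tool_rot: [2.308, 2.118, 0.002]
contact_force: [-0.8, 0.2, -3.3]
opening: 0.0474
turn [0.007 0.005 0.001] shift now [-1.  -1.1  0.4] shift if aligned [-1.  -1.1  0.4] open 0.0474 pos [ 0.5542 -0.3441  0.2244]
```

```bash
for i in 1; do python3 -m crank '[[0,0,0,0,0,2,1],[0,0,0,0,0,0,1]]';done; python3 -m crank '[[0,0,0,0,0,2,1],[0,0,0,0,0,0,1]]';python3 -m crank '[[0,0,0,0,0,2,1],[0,0,0,0,0,0,1]]'
```

```text
t: 9.37
tool_pos: [0.5547, -0.3448, 0.2243]
tool_rot: [2.306, 2.116, 0.001]
contact_force: [-0.3, 0.7, -3.2]
opening: 0.0469
t: 9.53
tool_pos: [0.5552, -0.3455, 0.2241]
tool_rot: [2.304, 2.115, 0.0]
contact_force: [-0.0, 0.0, -2.9]
opening: 0.0468
t: 9.7
tool_pos: [0.5556, -0.3462, 0.2241]
tool_rot: [2.303, 2.114, -0.001]
contact_force: [0.4, -1.4, -2.9]
opening: 0.047
```

```bash
python3 -m crank '[[0.005,0.005,0,0,0,4,1],[0,0,0,0,0,1,1]]'; python3 - <<'E'
from h import *
p=eyes.get_image('scene');save(p['image'][100:220,200:360],'s5.png',4)
E
```

```text
t: 9.87
tool_pos: [0.5568, -0.3479, 0.224]
tool_rot: [2.303, 2.115, -0.002]
contact_force: [-1.0, -0.4, -2.7]
opening: 0.0473
```

View pics/s5.png

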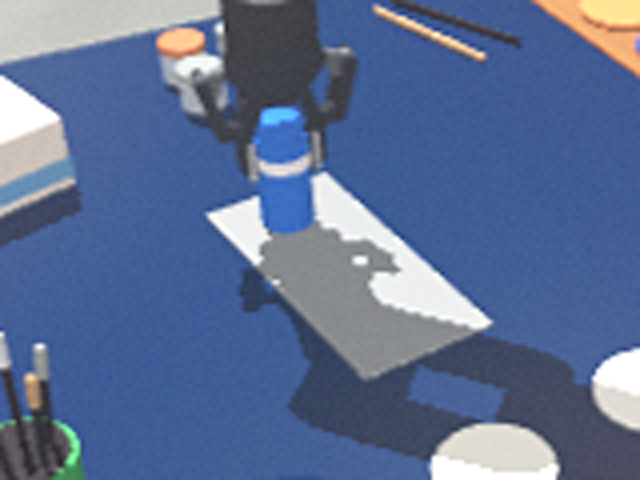

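z has stopped at 0.224, as predicted for contact with the mat, so I release.

```bash
python3 -m crank '[[0,0,0,0,0,0,0],[0,0,0,0,0,0,-0.3],[0,0,0,0,0,0,-1],[0,0,0,0,0,0,-1],[0,0,0,0,0,0,-1]]'; python3 -m crank '[[0,0,0,0,0,-10,-1],[0,0,0,0,0,-25,-1],[0,0,0,0,0,-40,-1],[0,0,0,0,0,-40,-1],[0,0,0,0,0,-20,-1],[0,0,0,0,0,0,-1]]'; python3 g.py 0.4925 0.2342 0.36; python3 - <<'E'
from h import *
o=ctrl.get_obs();p=eyes.get_image('wrist');save(p['image'],'w6.png',1)
p=eyes.get_image('scene');save(p['image'][100:220,200:360],'s6.png',4)
E
```

```text
t: 10.33
tool_pos: [0.5568, -0.3475, 0.2223]
tool_rot: [2.303, 2.115, -0.001]
contact_force: [0.5, 0.3, 0.2]
opening: 0.0852
t: 10.83
tool_pos: [0.5546, -0.3448, 0.3605]
tool_rot: [2.31, 2.121, -0.003]
contact_force: [0.3, 0.3, 1.0]
opening: 0.0854
turn [0.003 0.005 0.002] shift now [ 571.7 -111.    -2.7] shift if aligned [ 5.714e+02 -1.123e+02  5.000e-01] open 0.0854 pos [ 0.5546 -0.3448  0.3605]
```

View pics/s6.png

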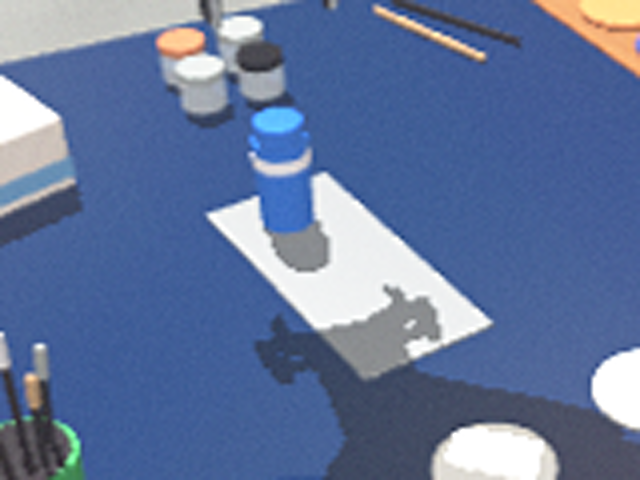

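View pics/w6.png

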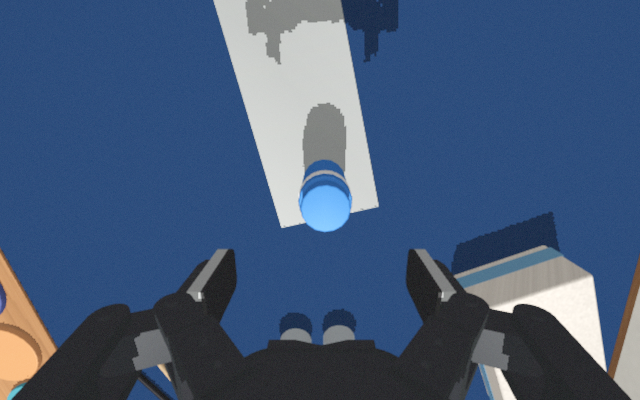

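Blue stands upright at scene crop (280,170), about 45 mm inside the mat's end. Red is next.

```bash
python3 -m crank '[[0,0,0,20,-4,0,-1],[0,0,0,40,-8,0,-1],[0,0,0,40,-8,0,-1],[0,0,0,40,-8,0,-1],[0,0,0,40,-8,0,-1],[0,0,0,40,-8,0,-1],[0,0,0,40,-8,0,-1],[0,0,0,40,-8,0,-1]]';python3 g.py 0.4925 0.2342 0.36;python3 -m crank '[[0,0,0,40,-8,0,-1],[0,0,0,40,-8,0,-1],[0,0,0,40,-8,0,-1],[0,0,0,40,-8,0,-1],[0,0,0,40,-8,0,-1],[0,0,0,25,-5,0,-1],[0,0,0,0,0,0,-1],[0,0,0,0,0,0,-1]]';python3 g.py 0.4925 0.2342 0.36
```

```text
t: 11.6
tool_pos: [0.5147, -0.0384, 0.3366]
tool_rot: [-2.31, -2.092, 0.024]
contact_force: [0.5, 0.4, 0.4]
opening: 0.0856
turn [-0.029 -0.006 -0.012] shift now [269.2 -49.7 -20.5] shift if aligned [269.6 -45.9 -23.4] open 0.0856 pos [ 0.5147 -0.0384  0.3366]
t: 12.27
tool_pos: [0.481, 0.2006, 0.3182]
tool_rot: [-2.285, -2.086, 0.064]
contact_force: [-0.8, -1.5, -0.5]
opening: 0.0852
turn [-0.063 -0.001 -0.004] shift now [ 34.6   5.8 -42.2] shift if aligned [ 34.5   8.6 -41.8] open 0.0852 pos [0.481  0.2006 0.3182]
```

```bash
python3 -m crank '[[-0.03,0,-0.002,17,4,-12,-1],[-0.03,0,-0.002,14,4,0,-1],[0,0,0,0,0,0,-1],[0,0,0,0,0,0,-1]]';python3 g.py 0.4925 0.2342 0.25;python3 - <<'E'
from h import *
o=ctrl.get_obs();p=eyes.get_image('wrist');save(p['image'],'w7.png',1.25)
E
```

```text
t: 12.6
tool_pos: [0.491, 0.2286, 0.3219]
tool_rot: [-2.313, -2.116, 0.021]
contact_force: [-0.4, 0.3, -0.3]
opening: 0.0853
turn [-0.014  0.005 -0.002] shift now [ 6.1  2.  71.9] shift if aligned [ 5.7  1.  71.9] open 0.0853 pos [0.491  0.2286 0.3219]
```

View pics/w7.png

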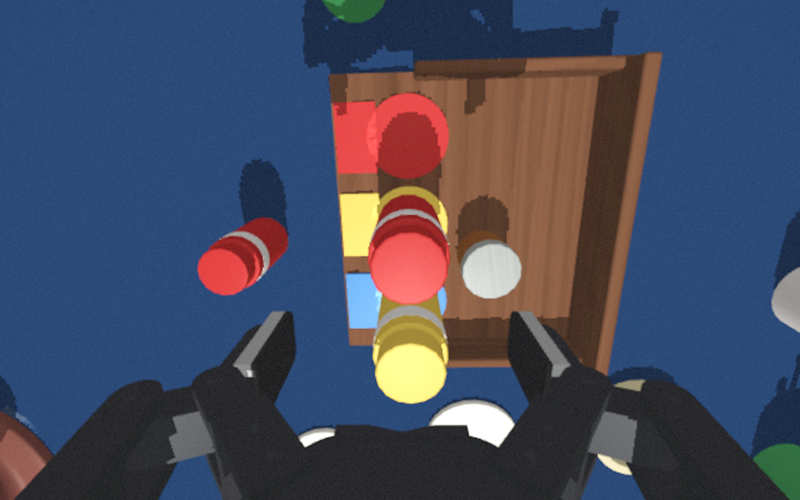

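Red is centred at (409,268), with the jar lid at (492,270). The fingers stay above the jar's height.

```bash
python3 -m crank '[[-0.014,0.005,0,5,1.5,15,-1],[0,0,0,0,0,25,-1],[0,0,0,0,0,22,-1],[0,0,0,0,0,12,-1],[0,0,0,0,0,0,-1]]';python3 g.py 0.4925 0.2342 0.227
```

```text
t: 13.07
tool_pos: [0.4929, 0.2276, 0.2441]
tool_rot: [-2.326, -2.112, 0.005]
contact_force: [-0.4, 0.1, -0.1]
opening: 0.0852
turn [-0.002  0.002 -0.009] shift now [ 6.6 -1.  17. ] shift if aligned [ 6.6 -1.  17.1] open 0.0852 pos [0.4929 0.2276 0.2441]
```

```bash
python3 -m crank '[[0,0,-0.009,6.5,-0.5,9,-1],[0,0,0,0,0,8,-1],[0,0,0,0,0,2,-1]]';python3 g.py 0.4925 0.2342 0.227;python3 -m crank '[[0,0,0,0,0,0,1],[0,0,0,0,0,0,1],[0,0,0,0,0,0,1],[0,0,0,0,0,0,1],[0,0,0,0,0,0,1],[0,0,0,0,0,0,1]]' 40;python3 g.py 0.4925 0.2342 0.227
```

```text
t: 13.32
tool_pos: [0.4936, 0.2332, 0.2246]
tool_rot: [-2.318, -2.12, 0.004]
contact_force: [-0.7, -0.7, 0.7]
opening: 0.0852
turn [-0.002  0.002 -0.002] shift now [ 0.9 -1.2 -2.4] shift if aligned [ 0.9 -1.2 -2.4] open 0.0852 pos [0.4936 0.2332 0.2246]
t: 13.82
tool_pos: [0.4944, 0.2337, 0.2266]
tool_rot: [2.316, 2.12, -0.0]
contact_force: [-0.1, 0.1, -2.7]
opening: 0.0474
turn [ 0.001  0.001 -0.001] shift now [ 0.3 -1.9 -0.4] shift if aligned [ 0.3 -1.9 -0.4] open 0.0474 pos [0.4944 0.2337 0.2266]
```

```bash
python3 -m crank '[[0,0,0,0,0,-8,1],[0,0,0,0,0,-15,1],[0,0,0,0,0,-25,1],[0,0,0,0,0,-30,1],[0,0,0,0,0,-30,1],[0,0,0,0,0,-25,1],[0,0,0,0,0,-10,1],[0,0,0,0,0,0,1]]';python3 g.py 0.5415 -0.266 0.37; python3 -m crank '[[0,0,0,-15,3,0,1],[-0.004,0,0,-25,5,-2,1],[-0.004,0,0,-38,7,-2,1],[-0.004,0,0,-38,7,-2,1],[-0.004,0,0,-38,7,-2,1],[-0.004,0,0,-38,7,-2,1],[-0.004,0,0,-38,7,-2,1],[-0.004,0,0,-38,7,-2,1]]';python3 g.py 0.5415 -0.266 0.37
```

```text
t: 14.48
tool_pos: [0.4925, 0.2334, 0.3752]
tool_rot: [-2.316, -2.12, 0.01]
contact_force: [0.2, 0.7, -1.9]
opening: 0.0473
turn [-0.006  0.004 -0.001] shift now [-493.1   92.8    6.6] shift if aligned [-493.2   92.4    5.2] open 0.0473 pos [0.4925 0.2334 0.3752]
t: 15.15
tool_pos: [0.517, -0.0418, 0.3787]
tool_rot: [2.295, 2.133, 0.01]
contact_force: [1.0, 0.0, -2.6]
opening: 0.0474
turn [0.01  0.001 0.014] shift now [-221.8   40.8    9.3] shift if aligned [-221.3   44.     8.7] open 0.0474 pos [ 0.517  -0.0418  0.3787]
```

```bash
python3 -m crank '[[0,0,0.007,-38,7,-1,1],[0,0,0.007,-38,7,-1,1],[0,0,0,-38,7,-1,1],[0,0,0,-38,7,0,1],[0,0,0,-30,7,0,1],[0,0,0,-15,3,0,1],[0,0,0,0,0,0,1],[0,0,0,0,0,0,1]]';python3 g.py 0.5415 -0.266 0.25
```

```text
t: 15.82
tool_pos: [0.5333, -0.2583, 0.3651]
tool_rot: [-2.321, -2.102, 0.003]
contact_force: [-0.2, 1.1, -3.3]
opening: 0.0471
turn [-0.009 -0.006 -0.012] shift now [ -7.5  10.  115. ] shift if aligned [ -6.9   8.8 115.1] open 0.0471 pos [ 0.5333 -0.2583  0.3651]
```

```bash
python3 -m crank '[[-0.009,-0.006,-0.01,-7,9,10,1],[0,0,0,0,0,30,1],[0,0,0,0,0,35,1],[0,0,0,0,0,25,1],[0,0,0,0,0,12,1],[0,0,0,0,0,3,1],[0,0,0,0,0,0,1]]';python3 g.py 0.5415 -0.266 0.22
```

```text
t: 16.4
tool_pos: [0.5411, -0.2583, 0.2419]
tool_rot: [-2.306, -2.125, -0.001]
contact_force: [-0.3, 0.0, -1.0]
opening: 0.0474
turn [-0.004 -0.005  0.005] shift now [-7.8  1.1 21.9] shift if aligned [-7.7  1.1 21.9] open 0.0474 pos [ 0.5411 -0.2583  0.2419]
```

```bash
python3 -m crank '[[-0.004,-0.005,0.005,-7.5,1,8,1],[0,0,0,0,0,5,1],[0,0,0,0,0,3,1],[0,0,0,0,0,0,1]]';python3 g.py 0.5415 -0.266 0.22; python3 -m crank '[[0,0,0,0,0,4,1],[0,0,0,0,0,0,1]]';python3 -m crank '[[0,0,0,0,0,3,1],[0,0,0,0,0,0,1]]'; python3 -m crank '[[0,0,0,0,0,2,1],[0,0,0,0,0,0,1]]'
```

```text
t: 16.73
tool_pos: [0.5432, -0.2663, 0.229]
tool_rot: [2.309, 2.119, 0.002]
contact_force: [0.9, 0.3, -2.3]
opening: 0.0473
turn [0.006 0.004 0.002] shift now [ 0.2 -1.7  9. ] shift if aligned [ 0.1 -1.7  9. ] open 0.0473 pos [ 0.5432 -0.2663  0.229 ]
t: 16.9
tool_pos: [0.5438, -0.2669, 0.2265]
tool_rot: [2.307, 2.117, 0.003]
contact_force: [0.0, -0.6, -1.3]
opening: 0.0469
t: 17.07
tool_pos: [0.5442, -0.2673, 0.2243]
tool_rot: [2.306, 2.115, 0.004]
contact_force: [-0.9, -0.8, -1.5]
opening: 0.0471
t: 17.23
tool_pos: [0.5444, -0.2675, 0.2225]
tool_rot: [2.306, 2.115, 0.004]
contact_force: [-0.3, 0.9, -2.3]
opening: 0.0471
```

```bash
python3 -m crank '[[0,0,0,0,0,2,1],[0,0,0,0,0,0,1]]';python3 -m crank '[[0,0,0,0,0,2,1],[0,0,0,0,0,0,1]]'; python3 -m crank '[[0,0,0,0,0,2,1],[0,0,0,0,0,0,1]]'
```

```text
t: 17.4
tool_pos: [0.5445, -0.2675, 0.2204]
tool_rot: [2.305, 2.115, 0.004]
contact_force: [0.4, 0.5, -3.0]
opening: 0.0471
t: 17.57
tool_pos: [0.5445, -0.2675, 0.2182]
tool_rot: [2.305, 2.115, 0.004]
contact_force: [0.0, 1.2, -1.5]
opening: 0.0471
t: 17.73
tool_pos: [0.5452, -0.268, 0.2185]
tool_rot: [2.304, 2.114, 0.004]
contact_force: [0.3, -0.8, -2.2]
opening: 0.0468
```

Contact is at 0.2182, as predicted (0.2186). I release, retreat and go for yellow.

```bash
python3 -m crank '[[0,0,0,0,0,0,0],[0,0,0,0,0,0,-0.3],[0,0,0,0,0,0,-1],[0,0,0,0,0,0,-1],[0,0,0,0,0,0,-1]]'; python3 -m crank '[[0,0,0,0,0,-10,-1],[0,0,0,0,0,-25,-1],[0,0,0,0,0,-40,-1],[0,0,0,0,0,-40,-1],[0,0,0,0,0,-20,-1],[0,0,0,0,0,0,-1]]'; python3 g.py 0.4872 0.1688 0.36; python3 -m crank '[[0,0,0,20,-4,0,-1],[-0.004,0,0,40,-6,-2,-1],[-0.004,0,0,40,-6,-2,-1],[-0.004,0,0,40,-6,-2,-1],[-0.004,0,0,40,-6,-2,-1],[-0.004,0,0,40,-6,-2,-1],[-0.004,0,0,40,-6,-2,-1],[-0.004,0,0,40,-6,-2,-1]]';python3 g.py 0.4872 0.1688 0.36
```

```text
t: 18.15
tool_pos: [0.5458, -0.2684, 0.2196]
tool_rot: [2.302, 2.112, 0.005]
contact_force: [0.5, -0.3, 0.9]
opening: 0.0853
t: 18.65
tool_pos: [0.5429, -0.2663, 0.36]
tool_rot: [2.307, 2.116, 0.003]
contact_force: [0.9, -0.5, 0.2]
opening: 0.0851
turn [0.009 0.006 0.001] shift now [428.7 -92.9  -3.6] shift if aligned [428.6 -93.4   0. ] open 0.0851 pos [ 0.5429 -0.2663  0.36  ]
t: 19.32
tool_pos: [0.5219, 0.0395, 0.371]
tool_rot: [2.301, 2.079, 0.033]
contact_force: [0.9, 0.2, 0.2]
opening: 0.0852
turn [ 0.044  0.011 -0.014] shift now [125.3 -48.    7.5] shift if aligned [125.8 -45.8  11. ] open 0.0852 pos [0.5219 0.0395 0.371 ]
```

```bash
python3 -m crank '[[0.02,0.005,-0.01,38,-15,3,-1],[0.01,0.005,0,38,-15,3,-1],[0,0,0,28,-10,0,-1],[0,0,0,12,-4,0,-1],[0,0,0,0,0,0,-1],[0,0,0,0,0,0,-1]]';python3 g.py 0.4872 0.1688 0.25;python3 - <<'E'
from h import *
o=ctrl.get_obs();p=eyes.get_image('wrist');save(p['image'],'w8.png',1.25)
E
```

```text
t: 19.82
tool_pos: [0.484, 0.1688, 0.3596]
tool_rot: [2.303, 2.127, 0.01]
contact_force: [0.4, -0.0, -0.0]
opening: 0.0852
turn [0.009 0.    0.008] shift now [  0.2   2.2 109.6] shift if aligned [  0.2   3.2 109.6] open 0.0852 pos [0.484  0.1688 0.3596]
```

View pics/w8.png

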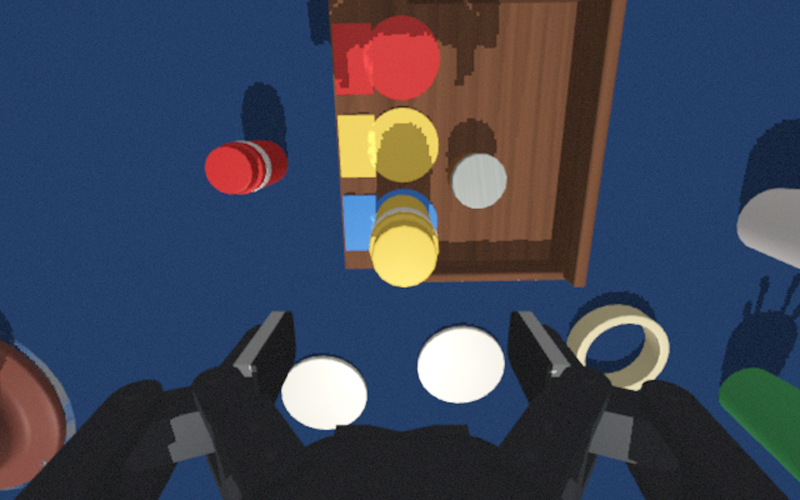

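Yellow is centred at (404,250). I'm descending.

```bash
python3 -m crank '[[0.008,0,0.007,0,2.5,15,-1],[0,0,0,0,0,30,-1],[0,0,0,0,0,33,-1],[0,0,0,0,0,22,-1],[0,0,0,0,0,12,-1],[0,0,0,0,0,0,-1]]';python3 g.py 0.4875 0.1688 0.227
```

```text
t: 20.37
tool_pos: [0.4899, 0.161, 0.2403]
tool_rot: [2.328, 2.105, 0.002]
contact_force: [0.2, -0.1, -0.3]
opening: 0.0855
turn [ 0.003  0.001 -0.013] shift now [ 7.5 -3.2 13.3] shift if aligned [ 7.6 -3.1 13.3] open 0.0855 pos [0.4899 0.161  0.2403]
```

```bash
python3 -m crank '[[0,0,-0.012,7.5,-2.5,7,-1],[0,0,0,0,0,6,-1],[0,0,0,0,0,2,-1]]';python3 g.py 0.4875 0.1688 0.227;python3 -m crank '[[0,0,0,0,0,0,1],[0,0,0,0,0,0,1],[0,0,0,0,0,0,1],[0,0,0,0,0,0,1],[0,0,0,0,0,0,1],[0,0,0,0,0,0,1]]' 40;python3 g.py 0.4875 0.1688 0.227
```

```text
t: 20.62
tool_pos: [0.4889, 0.1668, 0.2231]
tool_rot: [2.32, 2.115, 0.0]
contact_force: [0.9, -0.6, 0.2]
opening: 0.0854
turn [ 0.002  0.001 -0.005] shift now [ 1.9 -1.5 -3.9] shift if aligned [ 1.9 -1.5 -3.9] open 0.0854 pos [0.4889 0.1668 0.2231]
t: 21.12
tool_pos: [0.4899, 0.167, 0.2254]
tool_rot: [2.318, 2.114, 0.005]
contact_force: [0.3, -1.1, -2.9]
opening: 0.047
turn [ 0.005  0.    -0.005] shift now [ 1.6 -2.6 -1.6] shift if aligned [ 1.6 -2.6 -1.6] open 0.047 pos [0.4899 0.167  0.2254]
```

```bash
python3 -m crank '[[0,0,0,0,0,-8,1],[0,0,0,0,0,-15,1],[0,0,0,0,0,-25,1],[0,0,0,0,0,-30,1],[0,0,0,0,0,-30,1],[0,0,0,0,0,-25,1],[0,0,0,0,0,-10,1],[0,0,0,0,0,0,1]]';python3 g.py 0.530 -0.187 0.37; python3 -m crank '[[0,0,0,-15,3,0,1],[-0.004,0,0,-25,5,-2,1],[-0.004,0,0,-38,7,-2,1],[-0.004,0,0,-38,7,-2,1],[-0.004,0,0,-38,7,-2,1],[-0.004,0,0,-38,7,-2,1],[-0.004,0,0,-38,7,-2,1],[-0.004,0,0,-30,5,-2,1]]';python3 g.py 0.530 -0.187 0.36
```

```text
t: 21.78
tool_pos: [0.4868, 0.1669, 0.3732]
tool_rot: [-2.321, -2.117, 0.006]
contact_force: [-0.1, -0.7, -2.7]
opening: 0.0469
turn [-0.003  0.003 -0.005] shift now [-348.4   75.5    3.9] shift if aligned [-348.8   73.9    3.2] open 0.0469 pos [0.4868 0.1669 0.3732]
t: 22.45
tool_pos: [0.5091, -0.1007, 0.3757]
tool_rot: [2.3, 2.128, 0.015]
contact_force: [-0.1, 0.6, -2.1]
opening: 0.0473
turn [ 0.013 -0.002  0.009] shift now [-84.4  27.4  15.9] shift if aligned [-84.1  28.4  15.7] open 0.0473 pos [ 0.5091 -0.1007  0.3757]
```

```bash
python3 -m crank '[[0.006,0,0.008,-28,9,5,1],[0,0,0,-28,9,5,1],[0,0,0,-14,5,5,1],[0,0,0,-5,2,0,1],[0,0,0,0,0,0,1]]';python3 g.py 0.530 -0.187 0.25
```

```text
t: 22.87
tool_pos: [0.5255, -0.1873, 0.3507]
tool_rot: [-2.32, -2.108, 0.001]
contact_force: [0.3, 0.8, -2.6]
opening: 0.0472
turn [-0.005 -0.004 -0.009] shift now [  0.3   5.  100.7] shift if aligned [  0.7   4.5 100.7] open 0.0472 pos [ 0.5255 -0.1873  0.3507]
```

```bash
python3 -m crank '[[-0.005,-0.004,-0.008,0,4.5,10,1],[0,0,0,0,0,28,1],[0,0,0,0,0,30,1],[0,0,0,0,0,25,1],[0,0,0,0,0,10,1],[0,0,0,0,0,2,1],[0,0,0,0,0,0,1]]';python3 g.py 0.530 -0.187 0.2174
```

```text
t: 23.45
tool_pos: [0.5304, -0.1801, 0.2383]
tool_rot: [-2.305, -2.132, -0.003]
contact_force: [0.2, -0.5, -1.6]
opening: 0.0473
turn [-0.    -0.003  0.009] shift now [-7.   0.1 20.9] shift if aligned [-7.   0.2 20.9] open 0.0473 pos [ 0.5304 -0.1801  0.2383]
```

```bash
python3 -m crank '[[0,-0.003,0.009,-7,0,7,1],[0,0,0,0,0,5,1],[0,0,0,0,0,4,1],[0,0,0,0,0,0,1]]';python3 g.py 0.530 -0.187 0.2174; python3 -m crank '[[0,0,0,0,0,3,1],[0,0,0,0,0,0,1]]';python3 -m crank '[[0,0,0,0,0,2,1],[0,0,0,0,0,0,1]]'; python3 -m crank '[[0,0,0,0,0,2,1],[0,0,0,0,0,0,1]]'
```

```text
t: 23.78
tool_pos: [0.5317, -0.1873, 0.2254]
tool_rot: [2.309, 2.119, 0.004]
contact_force: [-0.5, 0.4, -3.0]
opening: 0.0471
turn [0.007 0.003 0.001] shift now [ 0.2 -1.8  7.9] shift if aligned [ 0.2 -1.8  8. ] open 0.0471 pos [ 0.5317 -0.1873  0.2254]
t: 23.95
tool_pos: [0.5324, -0.1879, 0.2235]
tool_rot: [2.308, 2.117, 0.005]
contact_force: [-0.8, -0.3, -2.4]
opening: 0.0473
t: 24.12
tool_pos: [0.5328, -0.1883, 0.2223]
tool_rot: [2.307, 2.115, 0.006]
contact_force: [0.4, 0.2, -2.1]
opening: 0.0471
t: 24.28
tool_pos: [0.5329, -0.1884, 0.2206]
tool_rot: [2.307, 2.115, 0.007]
contact_force: [-1.1, -0.9, -2.8]
opening: 0.0475
```

```bash
python3 -m crank '[[0,0,0,0,0,2,1],[0,0,0,0,0,0,1]]';python3 -m crank '[[0,0,0,0,0,2,1],[0,0,0,0,0,0,1]]'; python3 -m crank '[[0,0,0,0,0,2,1],[0,0,0,0,0,0,1]]'
```

```text
t: 24.45
tool_pos: [0.533, -0.1884, 0.2185]
tool_rot: [2.306, 2.114, 0.007]
contact_force: [-0.1, 0.4, -3.3]
opening: 0.0474
t: 24.62
tool_pos: [0.5334, -0.1886, 0.217]
tool_rot: [2.305, 2.114, 0.007]
contact_force: [0.5, -0.6, -2.3]
opening: 0.0474
t: 24.78
tool_pos: [0.5341, -0.189, 0.2173]
tool_rot: [2.305, 2.114, 0.007]
contact_force: [0.0, 0.2, -3.9]
opening: 0.047
```

Contact is at 0.217 as predicted, so I release and retreat.

```bash
python3 -m crank '[[0,0,0,0,0,0,0],[0,0,0,0,0,0,-0.3],[0,0,0,0,0,0,-1],[0,0,0,0,0,0,-1],[0,0,0,0,0,0,-1]]'; python3 -m crank '[[0,0,0,0,0,-10,-1],[0,0,0,0,0,-25,-1],[0,0,0,0,0,-40,-1],[0,0,0,0,0,-40,-1],[0,0,0,0,0,-20,-1],[0,0,0,0,0,0,-1]]'; python3 g.py 0.5485 0.13 0.36
python3 - <<'E'
from h import *
p=eyes.get_image('top');np.save('a2.npy',p,allow_pickle=True);save(p['image'][130:280,150:520],'t9.png',2.1)
p=eyes.get_image('scene');np.save('b2.npy',p,allow_pickle=True);save(p['image'][110:340,220:460],'s9.png',2.5)
E
```

```text
t: 25.2
tool_pos: [0.5347, -0.1893, 0.2181]
tool_rot: [2.303, 2.112, 0.009]
contact_force: [0.5, 0.6, -0.1]
opening: 0.0856
t: 25.7
tool_pos: [0.5316, -0.1876, 0.3589]
tool_rot: [2.307, 2.115, 0.006]
contact_force: [0.7, -1.2, 0.5]
opening: 0.0851
turn [0.011 0.005 0.001] shift now [317.8 -10.6  -2.8] shift if aligned [317.8 -10.8  -1.1] open 0.0851 pos [ 0.5316 -0.1876  0.3589]
```

View pics/t9.png

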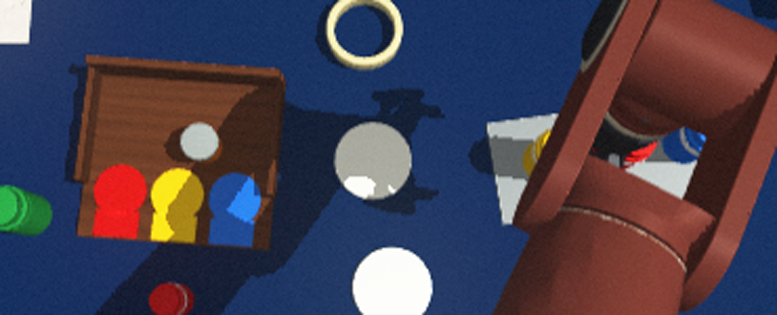

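View pics/s9.png

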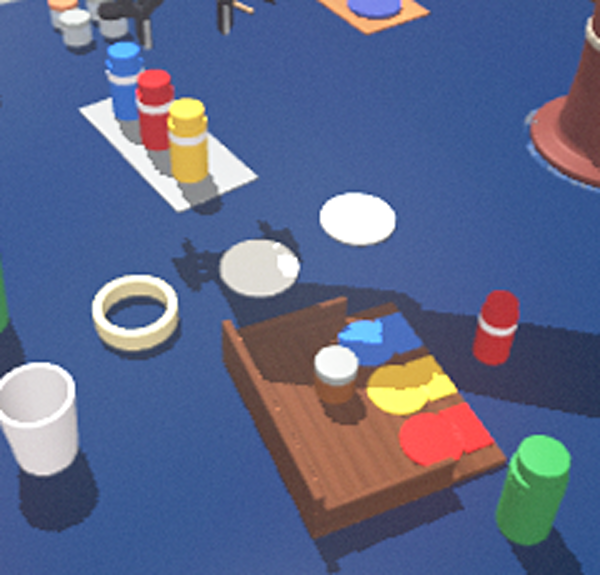

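All three bottles stand upright on the mat, shown in the scene crop as blue (125,80), red (156,110) and yellow (188,140). The discs are free. Now the jar, first from a measuring view above it.

```bash
python3 -m crank '[[0,0,0,20,-1,0,-1],[-0.003,0,0,40,-1,-2,-1],[-0.003,0,0,40,-1,-2,-1],[-0.003,0,0,40,-1,-2,-1],[-0.003,0,0,40,-1,-2,-1],[-0.003,0,0,40,-1,-2,-1],[-0.003,0,0,40,-1,-2,-1],[-0.003,0,0,35,-1,-2,-1]]';python3 g.py 0.5485 0.205 0.36;python3 -m crank '[[0.005,0,0,30,-2,0,-1],[0.005,0,0,30,-2,0,-1],[0,0,0,20,-1,0,-1],[0,0,0,0,0,0,-1],[0,0,0,0,0,0,-1],[0,0,0,0,0,0,-1]]'; python3 g.py 0.5485 0.205 0.36;python3 - <<'E'
from h import *
o=ctrl.get_obs();p=eyes.get_image('wrist');save(p['image'],'w10.png',1.25);np.save('w10.npy',[o,p],allow_pickle=True)
E
```

```text
t: 26.47
tool_pos: [0.5451, 0.1129, 0.3484]
tool_rot: [2.33, 2.105, -0.006]
contact_force: [0.0, 0.4, 0.1]
opening: 0.0854
turn [-0.001  0.004 -0.014] shift now [ 91.9  -5.9 -11.9] shift if aligned [ 92.   -4.6 -11.6] open 0.0854 pos [0.5451 0.1129 0.3484]
t: 26.97
tool_pos: [0.5427, 0.2032, 0.3322]
tool_rot: [-2.305, -2.104, 0.049]
contact_force: [1.3, 0.0, 0.5]
opening: 0.0855
turn [-0.036  0.01  -0.004] shift now [  2.    4.6 -28. ] shift if aligned [  2.3   5.6 -27.8] open 0.0855 pos [0.5427 0.2032 0.3322]
```

View pics/w10.png

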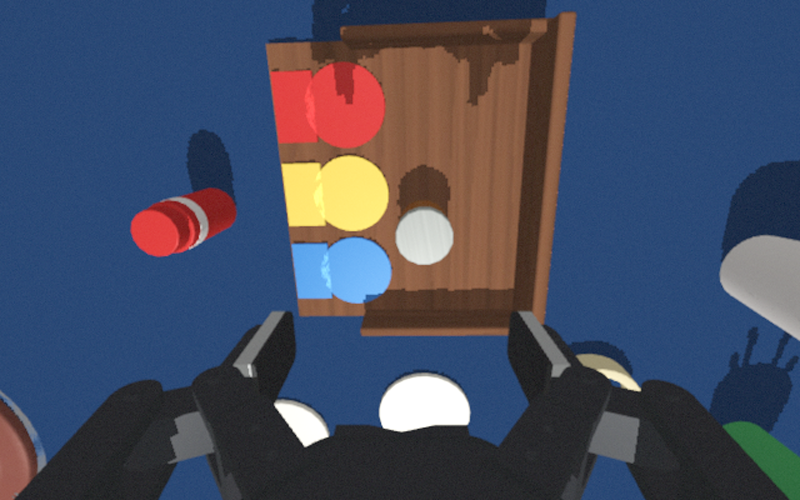

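```bash
python3 - <<'E'
from h import *
a=np.load('a2.npy',allow_pickle=True).item();b=np.load('b2.npy',allow_pickle=True).item()
o,p=np.load('w10.npy',allow_pickle=True)
for n,u,v,w in [('pred',(207.1,220.5),(392,285.2),(345,105)),('pyel',(234.8,222.9),(380.4,265.2),(351,192)),('pblue',(262.4,224.8),(367.2,246),(356,270)),('jar',(245,197.5),(354.3,254),(424,236)),('tile',(327.3,206.3),(323.7,216.6),(424.5,406))]:
    x,e=tri([(a,u,None),(b,v,None),(p,np.array(w)/1.25,o)]);print(n,np.round(x,4),e)
for q in ['place_red','place_yellow','place_blue','tile','jar_mid']:
  for P in (a,b,p):
    try: print(q,P['shot'],[(np.round(d['centre'],4).tolist(),round(d['confidence'],2)) for d in spotter.mark_of(q,P)])
    except Exception as ex: print(ex)
E
```

```text
pred [0.4978 0.3004 0.0098] [array([ 0.2, -0.4]), array([0. , 0.2]), array([-1.2, -0.1])]
pyel [0.4917 0.2352 0.008 ] [array([-0.4,  0.1]), array([-1.3,  0.1]), array([-2.7, -0.2])]
pblue [0.4878 0.168  0.0095] [array([-0.3, -0. ]), array([-0.9,  0.2]), array([-2.1,  0.1])]
jar [0.5485 0.2048 0.0485] [array([-0. , -0.6]), array([-0.2,  0.1]), array([-2. ,  0.2])]
tile [5.361e-01 1.190e-02 5.000e-04] [array([-0.3, -0.1]), array([-0.5,  0.6]), array([-1.6,  1.5])]
place_red 15 [([0.499, 0.2985, 0.012], 0.85)]
place_red 16 [([0.498, 0.2985, 0.0126], 0.88)]
place_red 17 [([0.4997, 0.2987, 0.0091], 0.96)]
place_yellow 15 []
place_yellow 16 [([0.4952, 0.2328, 0.0064], 0.89)]
place_yellow 17 [([0.4926, 0.2361, 0.008], 0.87)]
place_blue 15 [([0.4865, 0.1719, 0.0056], 0.86)]
place_blue 16 [([0.4925, 0.1703, 0.0059], 0.57), ([0.5484, 0.2047, 0.0327], 0.24)]
place_blue 17 [([0.4915, 0.1651, 0.0111], 0.8)]
tile 15 [([0.533, 0.0066, -0.0048], 0.86), ([0.3955, -0.0137, -0.0007], 0.56)]
tile 16 [([0.5377, 0.0124, -0.0005], 0.97), ([0.3927, -0.0126, 0.0028], 0.93)]
tile 17 [([0.5401, 0.0134, -0.0004], 0.93), ([0.3934, -0.0124, -0.0032], 0.65), ([0.4991, 0.299, 0.0088], 0.61)]
jar_mid 15 [([0.5474, 0.2033, 0.0325], 0.67)]
jar_mid 16 [([0.5464, 0.2055, 0.0328], 0.67)]
jar_mid 17 [([0.5528, 0.2065, 0.0302], 0.92)]
```

Disc, jar and tile positions agree across the three views to about 2 mm. I'm descending on the jar.

```bash
python3 -m crank '[[-0.02,0.005,0,2,5,10,-1],[-0.015,0.005,0,0,0,25,-1],[0,0,0,0,0,30,-1],[0,0,0,0,0,25,-1],[0,0,0,0,0,5,-1],[0,0,0,0,0,0,-1]]';python3 g.py 0.549 0.205 0.19
```

```text
t: 28.27
tool_pos: [0.55, 0.2059, 0.2398]
tool_rot: [2.316, 2.115, 0.018]
contact_force: [-0.1, -0.1, 1.0]
opening: 0.0855
turn [ 0.012 -0.005 -0.003] shift now [-1.3 -1.5 49.8] shift if aligned [-1.  -0.9 49.8] open 0.0855 pos [0.55   0.2059 0.2398]
```

```bash
python3 -m crank '[[0.01,-0.005,0,-1,-1,12,-1],[0,0,0,0,0,15,-1],[0,0,0,0,0,12,-1],[0,0,0,0,0,6,-1],[0,0,0,0,0,0,-1]]';python3 g.py 0.549 0.205 0.19;python3 - <<'E'
from h import *
o=ctrl.get_obs();p=eyes.get_image('wrist');save(p['image'],'w11.png',1.25)
E
```

```text
t: 28.68
tool_pos: [0.5512, 0.2056, 0.197]
tool_rot: [2.316, 2.116, 0.009]
contact_force: [0.6, 0.6, 0.6]
opening: 0.0852
turn [ 0.008 -0.001 -0.003] shift now [-0.8 -2.2  7. ] shift if aligned [-0.8 -2.2  7. ] open 0.0852 pos [0.5512 0.2056 0.197 ]
```

View pics/w11.png

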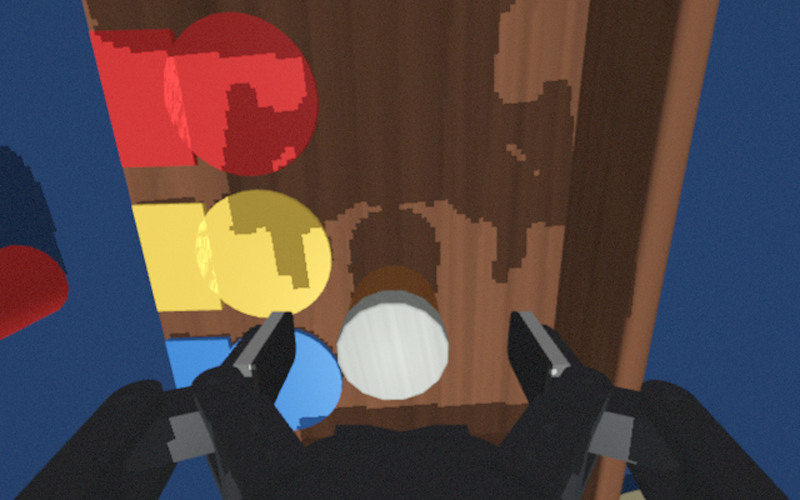

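The lid at (392,346) is about 3 mm left of the finger midline (402). I correct that, lower and grip.

```bash
python3 -m crank '[[0.008,0,0,-1,-3,4,-1],[0,0,0,0,0,4,-1],[0,0,0,0,0,1,-1],[0,0,0,0,0,0,-1]]';python3 g.py 0.549 0.205 0.19;python3 -m crank '[[0,0,0,0,0,0,0],[0,0,0,0,0,0,1],[0,0,0,0,0,0,1],[0,0,0,0,0,0,1],[0,0,0,0,0,0,1],[0,0,0,0,0,0,1],[0,0,0,0,0,0,1]]' 25;python3 g.py 0.549 0.205 0.19
```

```text
t: 29.07
tool_pos: [0.5493, 0.2052, 0.1906]
tool_rot: [2.319, 2.118, 0.007]
contact_force: [-0.9, -0.6, 0.8]
opening: 0.0853
turn [ 0.004 -0.003 -0.003] shift now [-0.2 -0.3  0.6] shift if aligned [-0.2 -0.3  0.6] open 0.0853 pos [0.5493 0.2052 0.1906]
t: 29.65
tool_pos: [0.5498, 0.2053, 0.1918]
tool_rot: [2.318, 2.118, 0.01]
contact_force: [-0.2, 0.3, 1.1]
opening: 0.041
turn [ 0.006 -0.003 -0.003] shift now [-0.4 -0.8  1.8] shift if aligned [-0.4 -0.7  1.8] open 0.041 pos [0.5498 0.2053 0.1918]
```

```bash
python3 -m crank '[[0,0,0,0,0,-8,1],[0,0,0,0,0,-15,1],[0,0,0,0,0,-25,1],[0,0,0,0,0,-25,1],[0,0,0,0,0,-20,1],[0,0,0,0,0,-8,1],[0,0,0,0,0,0,1]]';python3 g.py 0.537 0.011 0.28;python3 -m crank '[[0,0,0,-15,0,0,1],[-0.004,0,0,-30,0,-2,1],[-0.004,0,0,-33,0,-2,1],[-0.004,0,0,-33,0,-2,1],[-0.004,0,0,-33,0,-2,1],[-0.004,0,0,-25,0,-1,1],[0,0,0,-10,0,0,1],[0,0,0,0,0,0,1]]';python3 g.py 0.537 0.011 0.28
```

```text
t: 30.23
tool_pos: [0.5476, 0.2046, 0.2957]
tool_rot: [-2.318, -2.118, 0.0]
contact_force: [0.4, -0.2, -1.3]
opening: 0.0413
turn [-0.001 -0.001 -0.003] shift now [-193.8    6.9   15.5] shift if aligned [-193.8    6.3   15.7] open 0.0413 pos [0.5476 0.2046 0.2957]
t: 30.9
tool_pos: [0.5266, 0.0164, 0.295]
tool_rot: [2.312, 2.12, 0.004]
contact_force: [-0.2, 0.5, -0.1]
opening: 0.041
turn [0.006 0.002 0.001] shift now [-4.5 10.7 15.1] shift if aligned [-4.5 10.8 15. ] open 0.041 pos [0.5266 0.0164 0.295 ]
```

```bash
python3 -m crank '[[0.005,0.002,0,-4.5,10,10,1],[0,0,0,0,0,20,1],[0,0,0,0,0,25,1],[0,0,0,0,0,15,1],[0,0,0,0,0,5,1],[0,0,0,0,0,0,1]]';python3 g.py 0.537 0.011 0.19
```

```text
t: 31.4
tool_pos: [0.5352, 0.0131, 0.2134]
tool_rot: [-2.312, -2.119, 0.001]
contact_force: [-0.1, 1.0, -1.1]
opening: 0.041
turn [-0.005 -0.003  0.   ] shift now [-2.   2.1 23.4] shift if aligned [-1.9  1.9 23.4] open 0.041 pos [0.5352 0.0131 0.2134]
```

```bash
python3 -m crank '[[-0.005,-0.003,0,-2,2,6,1],[0,0,0,0,0,6,1],[0,0,0,0,0,2,1],[0,0,0,0,0,0,1]]';python3 g.py 0.537 0.011 0.19;python3 - <<'E'
from h import *
o=ctrl.get_obs();p=eyes.get_image('wrist');save(p['image'],'w12.png',1)
p=eyes.get_image('top');save(p['image'][150:270,260:400],'t12.png',5)
E
```

```text
t: 31.73
tool_pos: [0.5378, 0.0123, 0.1992]
tool_rot: [2.313, 2.124, 0.003]
contact_force: [0.3, -0.1, -1.8]
opening: 0.0413
turn [ 0.002 -0.     0.002] shift now [-1.3 -0.7  9.2] shift if aligned [-1.3 -0.6  9.2] open 0.0413 pos [0.5378 0.0123 0.1992]
```

View pics/w12.png

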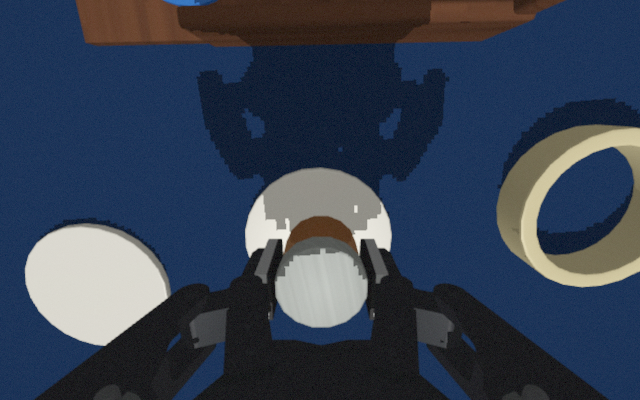

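View pics/t12.png

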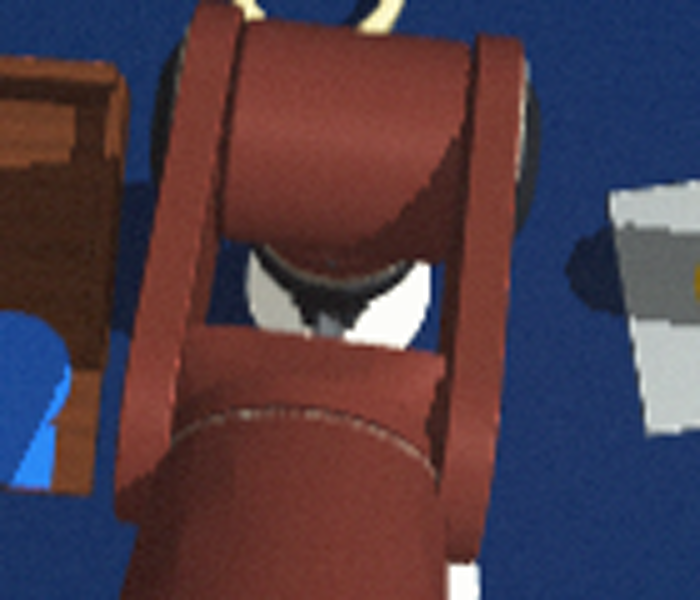

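The jar (321,260) is centred on the tile (245–391, mid 318), and the tape is clear on the right. I'm lowering it.

```bash
python3 -m crank '[[0,0,0,-1,-0.5,4,1],[0,0,0,0,0,3,1],[0,0,0,0,0,0,1]]';python3 -m crank '[[0,0,0,0,0,2,1],[0,0,0,0,0,0,1]]';python3 -m crank '[[0,0,0,0,0,2,1],[0,0,0,0,0,0,1]]';python3 -m crank '[[0,0,0,0,0,2,1],[0,0,0,0,0,0,1]]'
```

```text
t: 32.08
tool_pos: [0.5381, 0.011, 0.1941]
tool_rot: [2.311, 2.122, 0.007]
contact_force: [-0.7, -0.0, -1.4]
opening: 0.0411
t: 32.25
tool_pos: [0.5382, 0.0108, 0.192]
tool_rot: [2.311, 2.121, 0.007]
contact_force: [-0.2, 0.1, -1.6]
opening: 0.0415
t: 32.42
tool_pos: [0.5383, 0.0108, 0.19]
tool_rot: [2.311, 2.121, 0.008]
contact_force: [0.3, 0.4, -0.8]
opening: 0.0411
t: 32.58
tool_pos: [0.5392, 0.0106, 0.1903]
tool_rot: [2.31, 2.121, 0.007]
contact_force: [0.5, 0.2, -1.7]
opening: 0.0409
```

Contact is at 0.190, as predicted (0.1898). I release and retreat.

```bash
python3 -m crank '[[0,0,0,0,0,0,0],[0,0,0,0,0,0,-0.3],[0,0,0,0,0,0,-1],[0,0,0,0,0,0,-1],[0,0,0,0,0,0,-1]]'; python3 -m crank '[[0,0,0,0,0,-10,-1],[0,0,0,0,0,-25,-1],[0,0,0,0,0,-40,-1],[0,0,0,0,0,-40,-1],[0,0,0,0,0,-40,-1],[0,0,0,0,0,-20,-1],[0,0,0,0,0,0,-1]]'; python3 g.py 0.534 -0.189 0.36
python3 - <<'E'
from h import *
o=ctrl.get_obs();p=eyes.get_image('wrist');np.save('w13.npy',[o,p],allow_pickle=True);save(p['image'],'w13.png',1.25)
p=eyes.get_image('scene');np.save('b3.npy',p,allow_pickle=True);save(p['image'][110:340,220:460],'s13.png',2.5)
E
```

```text
t: 33.0
tool_pos: [0.5399, 0.0106, 0.1912]
tool_rot: [2.309, 2.12, 0.01]
contact_force: [-0.2, 0.5, -0.1]
opening: 0.0852
t: 33.58
tool_pos: [0.5364, 0.011, 0.3737]
tool_rot: [2.313, 2.124, 0.002]
contact_force: [1.1, -0.1, 0.5]
opening: 0.0854
turn [ 0.002 -0.     0.002] shift now [-199.4   14.6   13.6] shift if aligned [-199.4   15.    13.7] open 0.0854 pos [0.5364 0.011  0.3737]
```

View pics/w13.png

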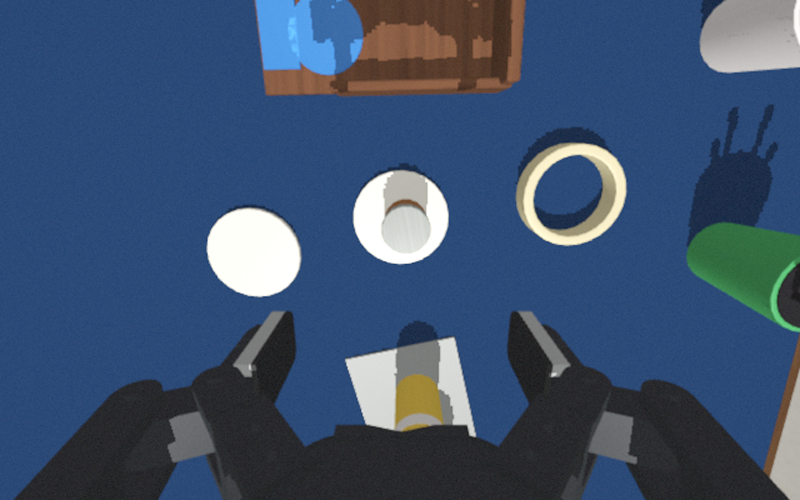

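View pics/s13.png

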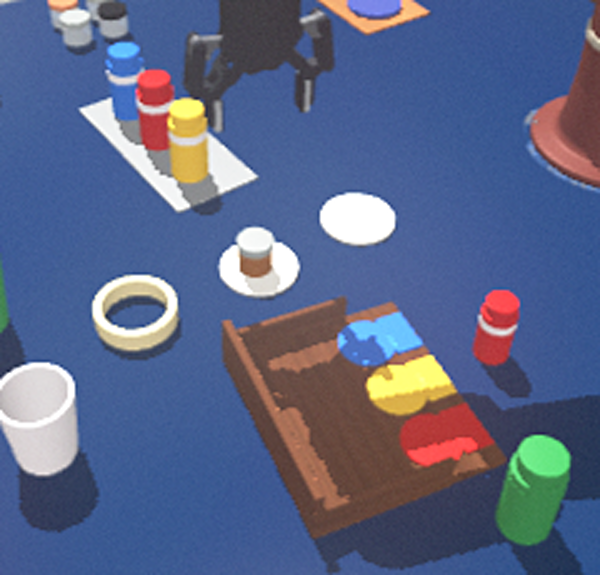

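```bash
python3 - <<'E'
from h import *
o,p=np.load('w13.npy',allow_pickle=True);b=np.load('b3.npy',allow_pickle=True).item()
s=lambda u,v:(220+u/2.5,110+v/2.5)
print('lid',tri([(p,np.array((406,228))/1.25,o),(b,s(255,239),None)]))
print('tile',tri([(p,np.array((401,217))/1.25,o),(b,s(259.5,267.5),None)]))
# bottle tops in scene, z=.103
for n,c in [('b',(125,53)),('r',(156,81)),('y',(188,109))]: print(n,atz(b,s(*c),.099).round(4))
for n in ['bottle_yellow_mid','bottle_red_mid','bottle_blue_mid']: print(n,[(np.round(d['centre'],3).tolist(),round(d['confidence'],2)) for d in spotter.mark_of(n,b)])
E
```

```text
lid (array([0.54094113, 0.01122723, 0.04711283]), [array([-1.1, -0.6]), array([-0.5, -0.1])])
tile (array([0.53602434, 0.01101309, 0.00070386]), [array([-1.6, -0.9]), array([-0.7, -0.1])])
b [ 0.5568 -0.342   0.099 ]
r [ 0.5453 -0.2603  0.099 ]
y [ 0.5337 -0.1846  0.099 ]
bottle_yellow_mid [([0.537, -0.185, 0.052], 0.84), ([0.537, 0.009, 0.03], 0.62)]
bottle_red_mid [([0.545, -0.263, 0.05], 0.6), ([0.467, 0.404, 0.052], 0.57)]
bottle_blue_mid []
```

The jar stands on the tile about 5 mm off centre, within the 15 mm limit. Now yellow goes back.

```bash
python3 -m crank '[[0,0,0,-15,1,0,-1],[-0.003,0,0,-30,2,0,-1],[-0.003,0,0,-38,3,-1,-1],[-0.003,0,0,-38,3,-1,-1],[-0.003,0,0,-35,3,-1,-1],[-0.003,0,0,-20,2,0,-1],[0,0,0,-10,1,0,-1],[0,0,0,0,0,0,-1]]';python3 g.py 0.5345 -0.187 0.26
```

```text
t: 34.5
tool_pos: [0.5297, -0.1805, 0.3442]
tool_rot: [-2.286, -2.109, 0.021]
contact_force: [0.0, 0.4, -0.5]
opening: 0.0853
turn [-0.032 -0.011  0.007] shift now [-7.   8.  83.9] shift if aligned [-6.1  5.4 84.2] open 0.0853 pos [ 0.5297 -0.1805  0.3442]
```

```bash
python3 -m crank '[[-0.02,-0.01,0.005,-6,5,5,-1],[-0.01,0,0,0,0,18,-1],[0,0,0,0,0,25,-1],[0,0,0,0,0,20,-1],[0,0,0,0,0,5,-1],[0,0,0,0,0,0,-1]]';python3 g.py 0.5345 -0.187 0.218;python3 - <<'E'
from h import *
o=ctrl.get_obs();p=eyes.get_image('wrist');save(p['image'],'w14.png',1.25)
E
```

```text
t: 35.0
tool_pos: [0.5326, -0.1807, 0.2618]
tool_rot: [-2.301, -2.118, 0.002]
contact_force: [0.4, -0.7, 0.0]
opening: 0.0856
turn [-0.011 -0.008  0.005] shift now [-6.5  2.9 43.7] shift if aligned [-6.1  2.4 43.8] open 0.0856 pos [ 0.5326 -0.1807  0.2618]
```

View pics/w14.png

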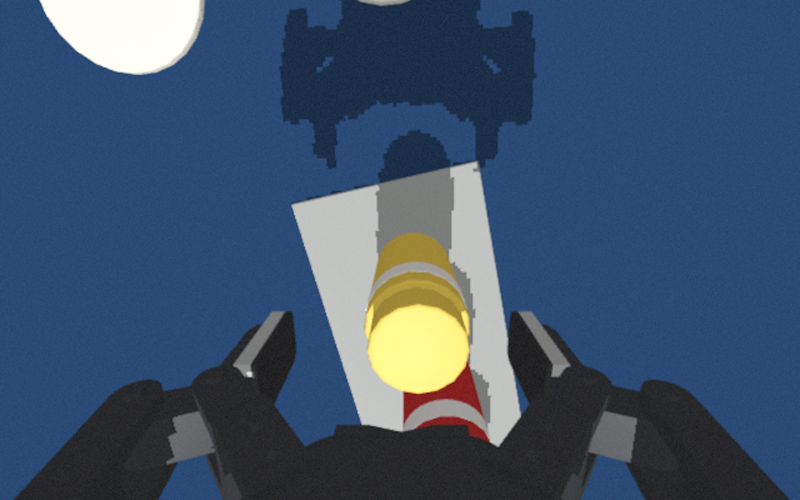

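```bash
python3 -m crank '[[-0.01,-0.006,0.004,-6,4.5,8,-1],[0,0,0,0,0,10,-1],[0,0,0,0,0,4,-1],[0,0,0,0,0,0,-1]]';python3 g.py 0.5345 -0.187 0.218;python3 - <<'E'
from h import *
o=ctrl.get_obs();p=eyes.get_image('wrist');save(p['image'],'w15.png',1.25)
E
```

```text
t: 35.38
tool_pos: [0.5385, -0.1867, 0.2415]
tool_rot: [2.311, 2.122, 0.005]
contact_force: [0.8, -0.2, -0.1]
opening: 0.0854
turn [0.005 0.    0.002] shift now [-0.6 -4.1 23.5] shift if aligned [-0.7 -3.9 23.5] open 0.0854 pos [ 0.5385 -0.1867  0.2415]
```

View pics/w15.png

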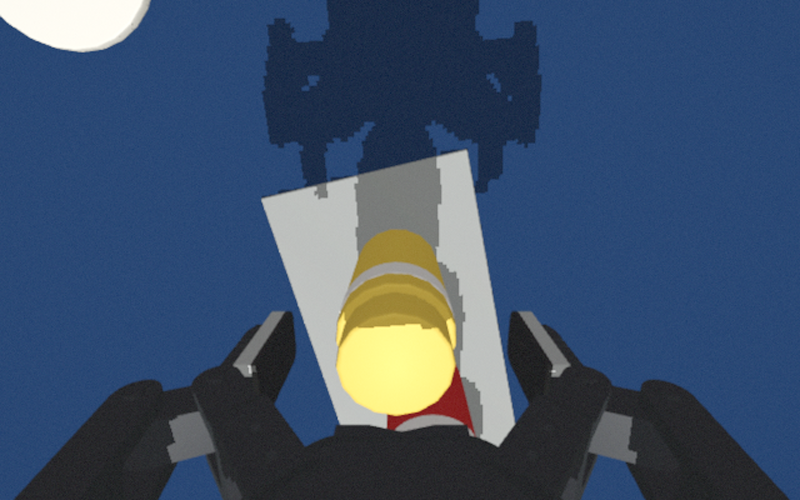

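The cap at (396,370) is now about 2 mm left of the midline. I correct that, lower and grip.

```bash
python3 -m crank '[[0.004,0,0,-0.5,-2.5,8,-1],[0,0,0,0,0,10,-1],[0,0,0,0,0,6,-1],[0,0,0,0,0,0,-1]]';python3 g.py 0.5355 -0.187 0.218;python3 -m crank '[[0,0,0,0,0,0,0],[0,0,0,0,0,0,1],[0,0,0,0,0,0,1],[0,0,0,0,0,0,1],[0,0,0,0,0,0,1],[0,0,0,0,0,0,1]]' 40;python3 g.py 0.5355 -0.187 0.218
```

```text
t: 35.77
tool_pos: [0.5364, -0.1876, 0.2173]
tool_rot: [2.311, 2.122, 0.002]
contact_force: [-0.5, 0.9, -0.6]
opening: 0.085
turn [0.004 0.002 0.002] shift now [ 0.5 -0.9 -0.7] shift if aligned [ 0.5 -0.9 -0.7] open 0.085 pos [ 0.5364 -0.1876  0.2173]
t: 36.27
tool_pos: [0.5362, -0.1876, 0.2166]
tool_rot: [2.312, 2.122, 0.002]
contact_force: [0.9, 0.0, -1.3]
opening: 0.0474
turn [0.003 0.001 0.001] shift now [ 0.5 -0.7 -1.4] shift if aligned [ 0.5 -0.7 -1.4] open 0.0474 pos [ 0.5362 -0.1876  0.2166]
```

```bash
python3 -m crank '[[0,0,0,0,0,-8,1],[0,0,0,0,0,-15,1],[0,0,0,0,0,-25,1],[0,0,0,0,0,-30,1],[0,0,0,0,0,-30,1],[0,0,0,0,0,-25,1],[0,0,0,0,0,-10,1],[0,0,0,0,0,0,1]]';python3 g.py 0.4929 0.233 0.36; python3 -m crank '[[0,0,0,15,-2,0,1],[-0.004,0,0,25,-4,-1,1],[-0.004,0,0,36,-6,-2,1],[-0.004,0,0,36,-6,-2,1],[-0.003,0,0,36,-6,-2,1],[-0.003,0,0,36,-6,-2,1],[-0.003,0,0,36,-6,-2,1],[-0.003,0,0,36,-6,-2,1]]';python3 g.py 0.4929 0.233 0.36
```

```text
t: 36.93
tool_pos: [0.5335, -0.1861, 0.3628]
tool_rot: [-2.308, -2.119, 0.005]
contact_force: [-0.6, 0.3, -2.3]
opening: 0.0472
turn [-0.008 -0.003  0.002] shift now [414.1 -76.3   4.8] shift if aligned [414.  -77.    2.8] open 0.0472 pos [ 0.5335 -0.1861  0.3628]
t: 37.6
tool_pos: [0.5092, 0.0804, 0.3622]
tool_rot: [-2.324, -2.105, -0.001]
contact_force: [0.6, -0.6, -1.4]
opening: 0.0472
turn [-0.004 -0.005 -0.011] shift now [150.3 -31.3   3. ] shift if aligned [150.6 -29.6   2.2] open 0.0472 pos [0.5092 0.0804 0.3622]
```

```bash
python3 -m crank '[[0,-0.005,-0.01,36,-8,-1,1],[0,0,0,36,-8,-1,1],[0,0,0,33,-7,0,1],[0,0,0,25,-5,0,1],[0,0,0,10,-2,0,1],[0,0,0,0,0,0,1],[0,0,0,0,0,0,1]]';python3 g.py 0.4929 0.233 0.26
```

```text
t: 38.18
tool_pos: [0.4814, 0.238, 0.3486]
tool_rot: [-2.292, -2.123, 0.035]
contact_force: [-0.4, -0.3, -2.9]
opening: 0.0471
turn [-0.028  0.005  0.011] shift now [-3.6 14.3 88.3] shift if aligned [-4.  11.9 88.6] open 0.0471 pos [0.4814 0.238  0.3486]
```

```bash
python3 -m crank '[[-0.02,0.005,0.01,-4,11,5,1],[-0.008,0,0,0,0,18,1],[0,0,0,0,0,28,1],[0,0,0,0,0,22,1],[0,0,0,0,0,8,1],[0,0,0,0,0,0,1]]';python3 g.py 0.4929 0.233 0.2246
```

```text
t: 38.68
tool_pos: [0.4925, 0.2263, 0.2616]
tool_rot: [2.322, 2.113, -0.006]
contact_force: [-1.0, -0.6, -2.3]
opening: 0.0473
turn [-0.001  0.004 -0.007] shift now [ 6.8 -0.2 37. ] shift if aligned [ 6.7 -0.2 37. ] open 0.0473 pos [0.4925 0.2263 0.2616]
```

```bash
python3 -m crank '[[0,0.004,-0.006,6.5,0,10,1],[0,0,0,0,0,10,1],[0,0,0,0,0,5,1],[0,0,0,0,0,0,1]]';python3 g.py 0.4929 0.233 0.2246;python3 - <<'E'
from h import *
o=ctrl.get_obs();p=eyes.get_image('wrist');save(p['image'],'w16.png',1.25)
p=eyes.get_image('scene');save(p['image'][210:330,320:460],'s16.png',5)
E
```

```text
t: 39.02
tool_pos: [0.4944, 0.2318, 0.2364]
tool_rot: [2.32, 2.118, 0.002]
contact_force: [-1.0, 0.1, -2.1]
opening: 0.0472
turn [ 0.001 -0.001 -0.003] shift now [ 1.  -1.6 11.8] shift if aligned [ 1.1 -1.6 11.8] open 0.0472 pos [0.4944 0.2318 0.2364]
```

View pics/w16.png

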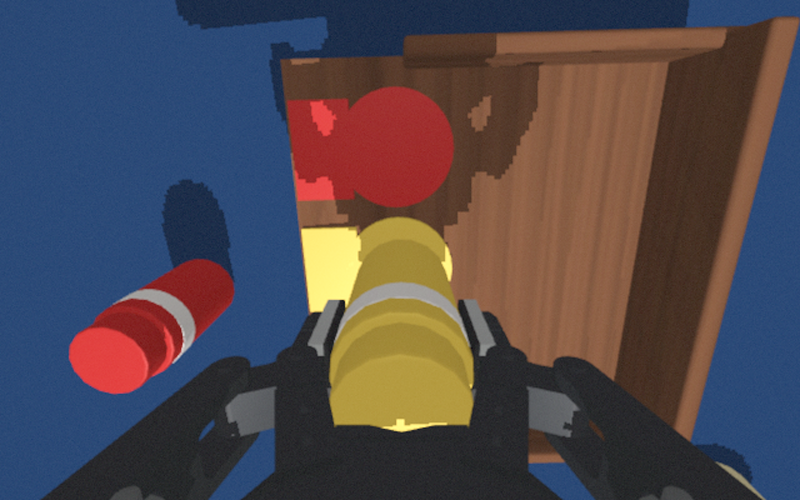

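View pics/s16.png

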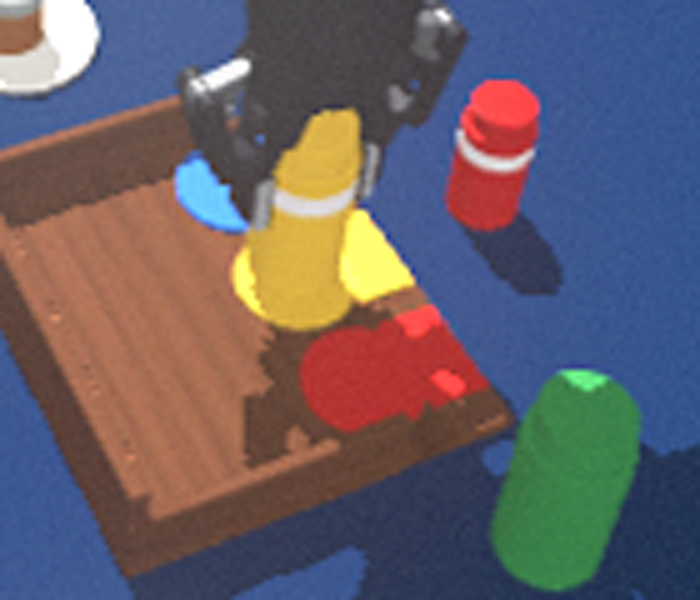

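The yellow bottle (402,240) hangs over its disc, whose visible right edge is at 452, about centred. I'm lowering it.

```bash
python3 -m crank '[[0,0,-0.003,1,-1.5,5,1],[0,0,0,0,0,4,1],[0,0,0,0,0,0,1]]';python3 -m crank '[[0,0,0,0,0,2,1],[0,0,0,0,0,0,1]]';python3 -m crank '[[0,0,0,0,0,2,1],[0,0,0,0,0,0,1]]';python3 -m crank '[[0,0,0,0,0,2,1],[0,0,0,0,0,0,1]]'
```

```text
t: 39.37
tool_pos: [0.4941, 0.2337, 0.2301]
tool_rot: [2.314, 2.121, 0.01]
contact_force: [-0.1, -0.6, -3.0]
opening: 0.0472
t: 39.53
tool_pos: [0.4942, 0.2339, 0.2283]
tool_rot: [2.313, 2.121, 0.011]
contact_force: [0.2, 0.3, -3.3]
opening: 0.0472
t: 39.7
tool_pos: [0.4943, 0.234, 0.2264]
tool_rot: [2.313, 2.121, 0.012]
contact_force: [-0.0, -0.1, -3.0]
opening: 0.0469
t: 39.87
tool_pos: [0.4948, 0.2341, 0.2249]
tool_rot: [2.313, 2.121, 0.014]
contact_force: [0.8, 1.5, -1.8]
opening: 0.0475
```

```bash
python3 -m crank '[[0,0,0,0,-1,2,1],[0,0,0,0,0,0,1]]'; python3 -m crank '[[0,0,0,0,0,0,0],[0,0,0,0,0,0,-0.3],[0,0,0,0,0,0,-1],[0,0,0,0,0,0,-1],[0,0,0,0,0,0,-1]]'; python3 -m crank '[[0,0,0,0,0,-10,-1],[0,0,0,0,0,-25,-1],[0,0,0,0,0,-40,-1],[0,0,0,0,0,-40,-1],[0,0,0,0,0,-25,-1],[0,0,0,0,0,0,-1]]'; python3 g.py 0.547 -0.266 0.36
python3 - <<'E'
from h import *
o=ctrl.get_obs();p=eyes.get_image('wrist');save(p['image'],'w17.png',1.25)
p=eyes.get_image('scene');save(p['image'][210:330,320:460],'s17.png',5)
E
```

```text
t: 40.03
tool_pos: [0.4949, 0.2345, 0.2252]
tool_rot: [2.311, 2.12, 0.018]
contact_force: [0.1, -0.3, -3.1]
opening: 0.0472
t: 40.45
tool_pos: [0.4954, 0.2347, 0.2261]
tool_rot: [2.311, 2.119, 0.022]
contact_force: [1.0, 0.1, -0.8]
opening: 0.0851
t: 40.95
tool_pos: [0.4922, 0.2336, 0.3721]
tool_rot: [2.313, 2.121, 0.012]
contact_force: [0.9, 0.0, 1.2]
opening: 0.0855
turn [ 0.008 -0.003  0.001] shift now [-493.    97.8   11.2] shift if aligned [-492.9   98.2   12.1] open 0.0855 pos [0.4922 0.2336 0.3721]
```

View pics/w17.png

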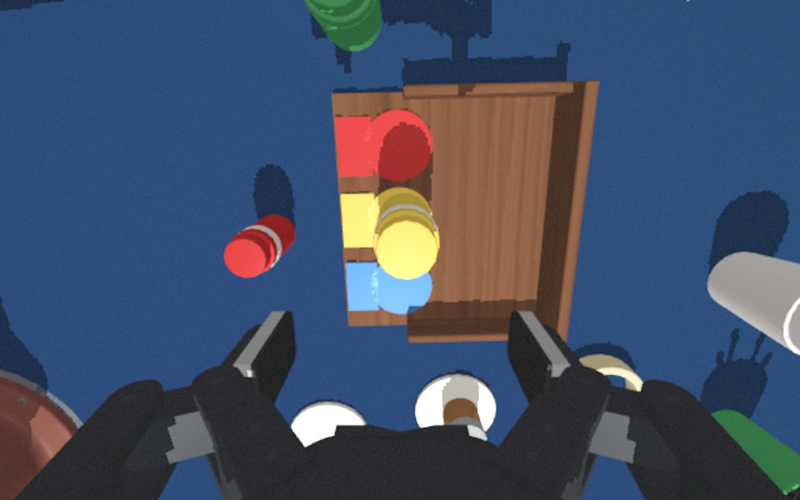

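View pics/s17.png

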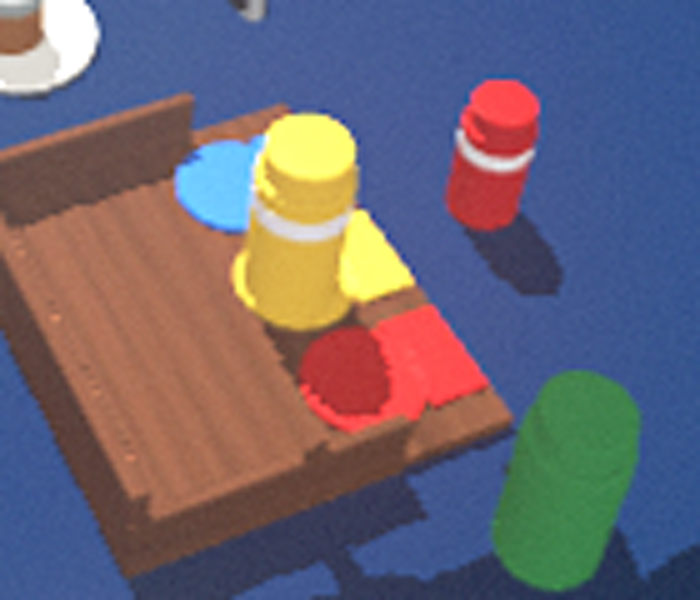

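```bash
python3 - <<'E'
from h import *
o=ctrl.get_obs();p=eyes.get_image('wrist');b=eyes.get_image('scene')
print(tri([(p,np.array((407,248))/1.25,o),(b,(382,238.4),None)]))
for P in (p,b):
  for q in ['bottle_yellow_mid','place_yellow']: print(q,[(np.round(d['centre'],4).tolist(),round(d['confidence'],2)) for d in spotter.mark_of(q,P)])
E
```

```text
(array([0.49726487, 0.23766708, 0.11160886]), [array([0.1, 0.1]), array([0., 0.])])
bottle_yellow_mid []
place_yellow []
bottle_yellow_mid [([0.498, 0.2372, 0.0589], 0.8)]
place_yellow [([0.4976, 0.2328, 0.0077], 0.57)]
```

Yellow is upright on its disc, about 4–5 mm off centre. Red is next.

```bash
python3 -m crank '[[0,0,0,-20,3,0,-1],[-0.004,0,0,-40,8,-2,-1],[-0.004,0,0,-40,8,-2,-1],[-0.004,0,0,-40,8,-2,-1],[-0.004,0,0,-40,8,-2,-1],[-0.004,0,0,-40,8,-2,-1],[-0.004,0,0,-40,8,-2,-1],[-0.004,0,0,-40,8,-2,-1]]';python3 g.py 0.547 -0.266 0.36;python3 -m crank '[[0,0,0,-38,7,0,-1],[0,0,0,-38,7,0,-1],[0,0,0,-38,7,0,-1],[0,0,0,-38,7,0,-1],[0,0,0,-25,5,0,-1],[0,0,0,-10,2,0,-1],[0,0,0,0,0,0,-1]]';python3 g.py 0.547 -0.266 0.36
```

```text
t: 42.02
tool_pos: [0.5227, -0.0737, 0.3667]
tool_rot: [2.295, 2.137, 0.005]
contact_force: [1.4, -0.1, 0.2]
opening: 0.0855
turn [0.007 0.001 0.016] shift now [-190.    37.9    7.2] shift if aligned [-189.4   40.9    6.7] open 0.0855 pos [ 0.5227 -0.0737  0.3667]
t: 42.6
tool_pos: [0.5415, -0.2798, 0.3589]
tool_rot: [-2.307, -2.126, 0.001]
contact_force: [-0.0, 0.4, -1.1]
opening: 0.0855
turn [-0.003 -0.002  0.006] shift now [14.2  4.3 -1.1] shift if aligned [14.2  4.2 -1.1] open 0.0855 pos [ 0.5415 -0.2798  0.3589]
```

```bash
python3 -m crank '[[0,0,0.005,14,4,5,-1],[0,0,0,0,0,25,-1],[0,0,0,0,0,35,-1],[0,0,0,0,0,30,-1],[0,0,0,0,0,15,-1],[0,0,0,0,0,0,-1],[0,0,0,0,0,0,-1]]';python3 g.py 0.547 -0.266 0.2185;python3 - <<'E'
from h import *
o=ctrl.get_obs();p=eyes.get_image('wrist');save(p['image'],'w18.png',1.25)
E
```

```text
t: 43.18
tool_pos: [0.5465, -0.257, 0.2429]
tool_rot: [-2.303, -2.122, -0.002]
contact_force: [0.1, -0.7, 0.1]
opening: 0.0852
turn [-0.007 -0.008  0.005] shift now [-9.1  1.4 24.3] shift if aligned [-8.9  1.2 24.4] open 0.0852 pos [ 0.5465 -0.257   0.2429]
```

View pics/w18.png

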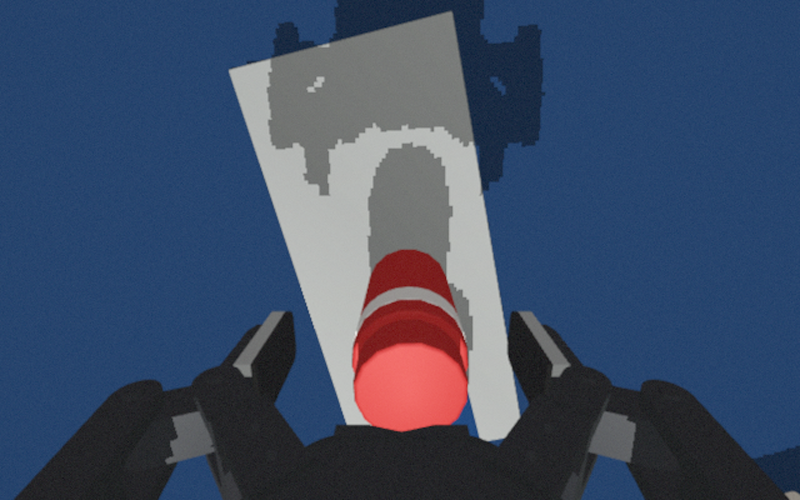

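```bash
python3 -m crank '[[-0.006,-0.007,0.004,-7.5,2,8,-1],[0,0,0,0,0,11,-1],[0,0,0,0,0,6,-1],[0,0,0,0,0,0,-1]]';python3 g.py 0.547 -0.266 0.2185;python3 -m crank '[[0,0,0,0,0,0,0],[0,0,0,0,0,0,1],[0,0,0,0,0,0,1],[0,0,0,0,0,0,1],[0,0,0,0,0,0,1],[0,0,0,0,0,0,1]]' 40;python3 g.py 0.547 -0.266 0.2185
```

```text
t: 43.57
tool_pos: [0.5499, -0.265, 0.2211]
tool_rot: [2.308, 2.12, 0.004]
contact_force: [-0.6, 0.5, -0.0]
opening: 0.0855
turn [0.007 0.003 0.003] shift now [-1.2 -2.8  2.6] shift if aligned [-1.3 -2.8  2.6] open 0.0855 pos [ 0.5499 -0.265   0.2211]
t: 44.07
tool_pos: [0.5502, -0.2658, 0.2222]
tool_rot: [2.308, 2.118, 0.004]
contact_force: [-0.2, 0.1, -2.0]
opening: 0.0469
turn [0.009 0.004 0.002] shift now [-0.5 -3.2  3.7] shift if aligned [-0.5 -3.1  3.7] open 0.0469 pos [ 0.5502 -0.2658  0.2222]
```

```bash
python3 -m crank '[[0,0,0,0,0,-8,1],[0,0,0,0,0,-15,1],[0,0,0,0,0,-25,1],[0,0,0,0,0,-30,1],[0,0,0,0,0,-30,1],[0,0,0,0,0,-30,1],[0,0,0,0,0,-10,1],[0,0,0,0,0,0,1]]';python3 g.py 0.497 0.298 0.37; python3 -m crank '[[0,0,0,15,-3,0,1],[-0.004,0,0,25,-5,-1,1],[-0.004,0,0,38,-7,-2,1],[-0.004,0,0,38,-7,-2,1],[-0.003,0,0,38,-7,-2,1],[-0.003,0,0,38,-7,-2,1],[-0.003,0,0,38,-7,-2,1],[-0.003,0,0,38,-7,-2,1]]';python3 g.py 0.497 0.298 0.37
```

```text
t: 44.73
tool_pos: [0.5473, -0.2638, 0.3737]
tool_rot: [-2.314, -2.124, -0.001]
contact_force: [0.0, -0.0, -2.5]
opening: 0.0472
turn [-0.    -0.001  0.002] shift now [555.5 -98.    4.3] shift if aligned [555.3 -99.1   3.7] open 0.0472 pos [ 0.5473 -0.2638  0.3737]
t: 45.4
tool_pos: [0.5152, 0.0162, 0.3704]
tool_rot: [-2.327, -2.109, -0.01]
contact_force: [1.6, 0.5, -2.3]
opening: 0.0467
turn [ 0.003 -0.006 -0.011] shift now [278.7 -45.9   1.8] shift if aligned [279.2 -42.7   0.4] open 0.0467 pos [0.5152 0.0162 0.3704]
```

```bash
python3 -m crank '[[-0.003,-0.005,-0.01,38,-6,-4,1],[-0.003,0,0,38,-6,-4,1],[-0.003,0,0,38,-6,-4,1],[-0.003,0,0,38,-6,-4,1],[-0.003,0,0,38,-5,-4,1],[-0.003,0,0,35,-5,-3,1],[-0.003,0,0,20,-3,-2,1],[0,0,0,10,0,0,1]]';python3 g.py 0.497 0.298 0.37;python3 -m crank '[[0,0,0,0,0,0,1],[0,0,0,0,0,0,1]]';python3 g.py 0.497 0.298 0.27
```

```text
t: 46.07
tool_pos: [0.4862, 0.2941, 0.3742]
tool_rot: [-2.306, -2.13, 0.012]
contact_force: [0.4, 0.2, -1.6]
opening: 0.0469
turn [-0.007  0.004  0.008] shift now [ 4.7 10.5  4.1] shift if aligned [ 4.8 10.4  4.2] open 0.0469 pos [0.4862 0.2941 0.3742]
t: 46.23
tool_pos: [0.4843, 0.2962, 0.3698]
tool_rot: [-2.299, -2.134, 0.022]
contact_force: [-0.1, -0.5, -1.7]
opening: 0.0475
turn [-0.013  0.007  0.013] shift now [ 3.5 13.8 99.6] shift if aligned [ 2.9 12.5 99.8] open 0.0475 pos [0.4843 0.2962 0.3698]
```

```bash
python3 -m crank '[[-0.012,0.006,0.012,3,12.5,5,1],[0,0,0,0,0,22,1],[0,0,0,0,0,32,1],[0,0,0,0,0,25,1],[0,0,0,0,0,8,1],[0,0,0,0,0,0,1]]';python3 g.py 0.497 0.298 0.2302
```

```text
t: 46.73
tool_pos: [0.4977, 0.2903, 0.2712]
tool_rot: [2.324, 2.111, -0.01]
contact_force: [0.1, 0.2, -1.8]
opening: 0.0474
turn [-0.003  0.006 -0.009] shift now [ 7.8 -1.3 41. ] shift if aligned [ 7.6 -1.4 41. ] open 0.0474 pos [0.4977 0.2903 0.2712]
```

```bash
python3 -m crank '[[0,0.005,-0.008,7.5,-1.5,12,1],[0,0,0,0,0,12,1],[0,0,0,0,0,5,1],[0,0,0,0,0,0,1]]';python3 g.py 0.497 0.298 0.2302;python3 - <<'E'
from h import *
o=ctrl.get_obs();p=eyes.get_image('wrist');save(p['image'],'w19.png',1.25)
p=eyes.get_image('scene');save(p['image'][210:330,320:460],'s19.png',5)
E
```

```text
t: 47.07
tool_pos: [0.4981, 0.2968, 0.242]
tool_rot: [-2.319, -2.118, -0.0]
contact_force: [-0.1, -0.2, -2.3]
opening: 0.0473
turn [-0.001 -0.001 -0.003] shift now [ 1.1 -1.2 11.8] shift if aligned [ 1.1 -1.2 11.8] open 0.0473 pos [0.4981 0.2968 0.242 ]
```

View pics/w19.png

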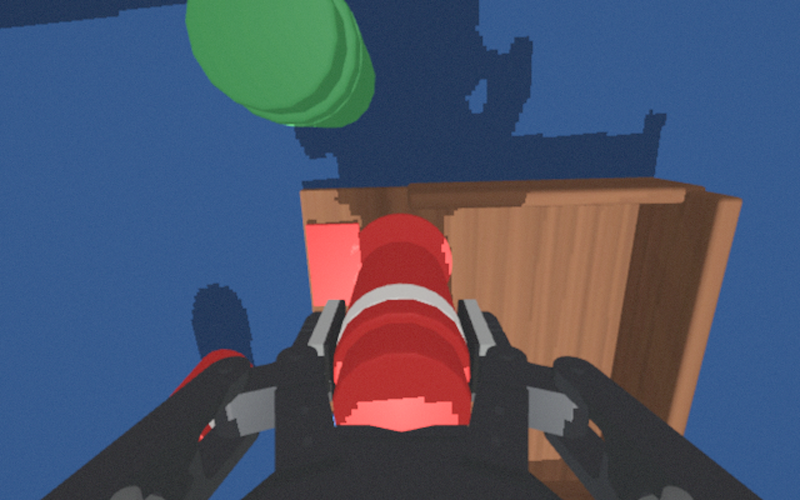

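View pics/s19.png

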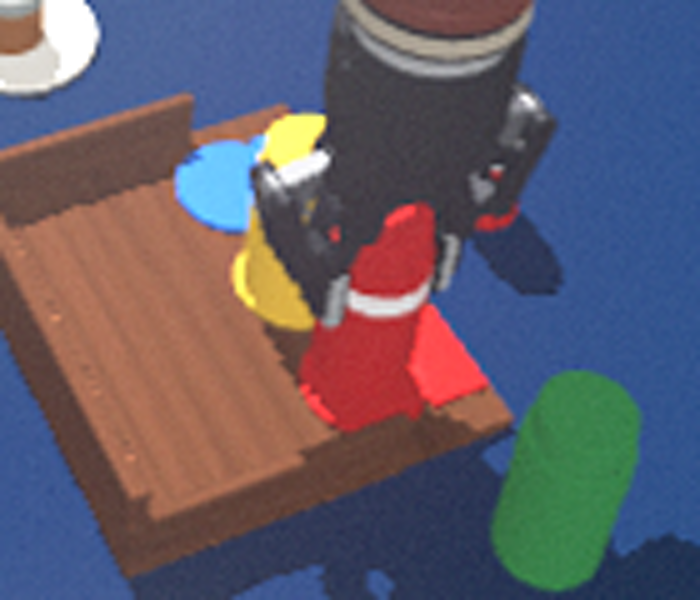

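Red is over its disc in both views, with its base at (372,415) in the scene crop. I'm lowering it.

```bash
python3 -m crank '[[0,0,-0.003,0,-1.5,5,1],[0,0,0,0,0,4,1],[0,0,0,0,0,0,1]]';python3 -m crank '[[0,0,0,0,0,2,1],[0,0,0,0,0,0,1]]';python3 -m crank '[[0,0,0,0,0,2,1],[0,0,0,0,0,0,1]]';python3 -m crank '[[0,0,0,0,0,2,1],[0,0,0,0,0,0,1]]'
```

```text
t: 47.42
tool_pos: [0.4978, 0.2979, 0.2362]
tool_rot: [2.315, 2.122, 0.01]
contact_force: [0.1, -0.6, -2.2]
opening: 0.0469
t: 47.58
tool_pos: [0.4979, 0.2981, 0.2345]
tool_rot: [2.314, 2.122, 0.011]
contact_force: [-0.3, 0.1, -3.4]
opening: 0.0473
t: 47.75
tool_pos: [0.4981, 0.2982, 0.2327]
tool_rot: [2.314, 2.122, 0.012]
contact_force: [-1.1, -1.3, -2.5]
opening: 0.0469
t: 47.92
tool_pos: [0.4981, 0.2982, 0.2307]
tool_rot: [2.314, 2.122, 0.013]
contact_force: [-0.1, 0.1, -2.8]
opening: 0.047
```

```bash
python3 -m crank '[[0,0,0,0,0,1.5,1],[0,0,0,0,0,0,1]]'; python3 -m crank '[[0,0,0,0,0,1.5,1],[0,0,0,0,0,0,1]]'
```

```text
t: 48.08
tool_pos: [0.4987, 0.2986, 0.2305]
tool_rot: [2.314, 2.122, 0.015]
contact_force: [0.4, -0.6, -2.1]
opening: 0.0472
t: 48.25
tool_pos: [0.4991, 0.2991, 0.2305]
tool_rot: [2.314, 2.122, 0.018]
contact_force: [1.0, -0.8, -1.8]
opening: 0.0474
```

Contact, so I release.

```bash
python3 -m crank '[[0,0,0,0,0,0,0],[0,0,0,0,0,0,-0.3],[0,0,0,0,0,0,-1],[0,0,0,0,0,0,-1],[0,0,0,0,0,0,-1]]'; python3 -m crank '[[0,0,0,0,0,-10,-1],[0,0,0,0,0,-25,-1],[0,0,0,0,0,-40,-1],[0,0,0,0,0,-40,-1],[0,0,0,0,0,-25,-1],[0,0,0,0,0,0,-1]]'; python3 g.py 0.558 -0.345 0.36
python3 - <<'E'
from h import *
o=ctrl.get_obs();p=eyes.get_image('wrist');save(p['image'],'w20.png',1.25)
p=eyes.get_image('scene');save(p['image'][210:330,320:460],'s20.png',5)
print([(np.round(d['centre'],4).tolist(),round(d['confidence'],2)) for d in spotter.mark_of('bottle_red_mid',p)])
E
```

```text
t: 48.67
tool_pos: [0.4995, 0.299, 0.2305]
tool_rot: [2.314, 2.121, 0.02]
contact_force: [-0.8, 0.2, -0.6]
opening: 0.0849
t: 49.17
tool_pos: [0.4969, 0.2974, 0.3762]
tool_rot: [2.315, 2.123, 0.01]
contact_force: [0.6, 0.2, 0.9]
opening: 0.0854
turn [ 0.005 -0.005  0.   ] shift now [-634.8  116.5   13.9] shift if aligned [-634.7  116.9   16.2] open 0.0854 pos [0.4969 0.2974 0.3762]
[([0.466, 0.4049, 0.05], 0.96), ([0.5003, 0.3003, 0.0559], 0.76), ([0.3692, 0.2295, 0.0416], 0.64)]
```

View pics/s20.png

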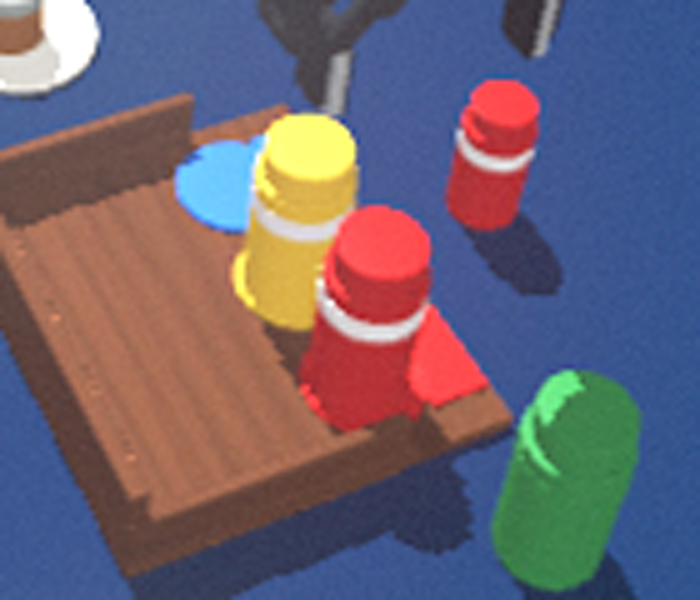

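Red is upright on its disc at about (0.500, 0.300), ~1–2 mm off centre. Last is blue.

```bash
python3 -m crank '[[0,0,0,-20,3,0,-1],[-0.004,0,0,-40,8,-2,-1],[-0.004,0,0,-40,8,-2,-1],[-0.004,0,0,-40,8,-2,-1],[-0.004,0,0,-40,8,-2,-1],[-0.004,0,0,-40,8,-2,-1],[-0.004,0,0,-40,8,-2,-1],[-0.004,0,0,-40,8,-2,-1]]';python3 g.py 0.558 -0.346 0.36;python3 -m crank '[[0,0,0.008,-40,7,0,-1],[0,0,0.008,-40,7,0,-1],[-0.004,0,0,-40,7,-2,-1],[-0.004,0,0,-40,7,-2,-1],[-0.004,0,0,-40,7,-2,-1],[-0.004,0,0,-40,7,-2,-1],[-0.004,0,0,-40,7,-2,-1],[-0.004,0,0,-30,5,-2,-1]]';python3 g.py 0.558 -0.346 0.36
```

```text
t: 49.98
tool_pos: [0.5241, -0.0103, 0.362]
tool_rot: [-2.296, -2.137, 0.015]
contact_force: [0.6, -0.1, 0.7]
opening: 0.0852
turn [-0.01   0.004  0.016] shift now [-332.4   57.8    2.8] shift if aligned [-331.4   63.     2. ] open 0.0852 pos [ 0.5241 -0.0103  0.362 ]
t: 50.65
tool_pos: [0.5438, -0.3342, 0.3495]
tool_rot: [-2.306, -2.103, 0.008]
contact_force: [0.5, 0.6, 0.9]
opening: 0.0858
turn [-0.019 -0.01  -0.004] shift now [-10.4  15.  -10.9] shift if aligned [-10.6  15.2 -10.5] open 0.0858 pos [ 0.5438 -0.3342  0.3495]
```

```bash
python3 -m crank '[[-0.01,-0.005,0,0,0,0,-1],[0,0,0,0,0,0,-1]]';python3 g.py 0.558 -0.346 0.36;
```

```text
t: 50.82
tool_pos: [0.5419, -0.34, 0.3435]
tool_rot: [-2.316, -2.097, 0.007]
contact_force: [0.5, 0.7, -0.5]
opening: 0.0858
turn [-0.016 -0.008 -0.012] shift now [ -4.3  16.3 -16.8] shift if aligned [ -4.6  16.5 -16.5] open 0.0858 pos [ 0.5419 -0.34    0.3435]
```

```bash
python3 -m crank '[[-0.015,-0.008,-0.01,-3,16,5,-1],[0,0,0,0,0,22,-1],[0,0,0,0,0,32,-1],[0,0,0,0,0,25,-1],[0,0,0,0,0,10,-1],[0,0,0,0,0,0,-1],[0,0,0,0,0,0,-1]]';python3 g.py 0.558 -0.346 0.2225;python3 - <<'E'
from h import *
o=ctrl.get_obs();p=eyes.get_image('wrist');save(p['image'],'w21.png',1.25)
E
```

```text
t: 51.4
tool_pos: [0.5552, -0.3365, 0.2356]
tool_rot: [-2.299, -2.113, 0.004]
contact_force: [0.2, -0.9, 0.6]
opening: 0.0854
turn [-0.015 -0.011  0.003] shift now [-9.4  3.8 12.9] shift if aligned [-9.3  3.6 13.1] open 0.0854 pos [ 0.5552 -0.3365  0.2356]
```

View pics/w21.png

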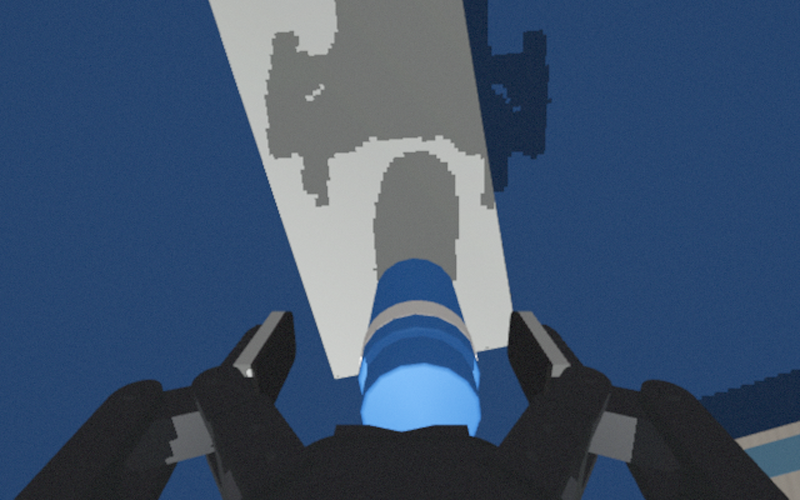

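The blue cap at (420,405) is about 6 mm right of the midline, partly from tilt. I correct, lower and check again.

```bash
python3 -m crank '[[-0.014,-0.01,0.003,-9,4,3,-1],[0,0,0,0,0,3,-1],[0,0,0,0,0,0,-1]]';python3 g.py 0.558 -0.346 0.2225;python3 - <<'E'
from h import *
o=ctrl.get_obs();p=eyes.get_image('wrist');save(p['image'],'w22.png',1.25)
E
```

```text
t: 51.7
tool_pos: [0.56, -0.3467, 0.2335]
tool_rot: [2.311, 2.118, 0.002]
contact_force: [0.2, -0.2, 0.6]
opening: 0.0854
turn [0.006 0.004 0.   ] shift now [ 0.6 -2.1 11. ] shift if aligned [ 0.5 -2.1 11. ] open 0.0854 pos [ 0.56   -0.3467  0.2335]
```

View pics/w22.png

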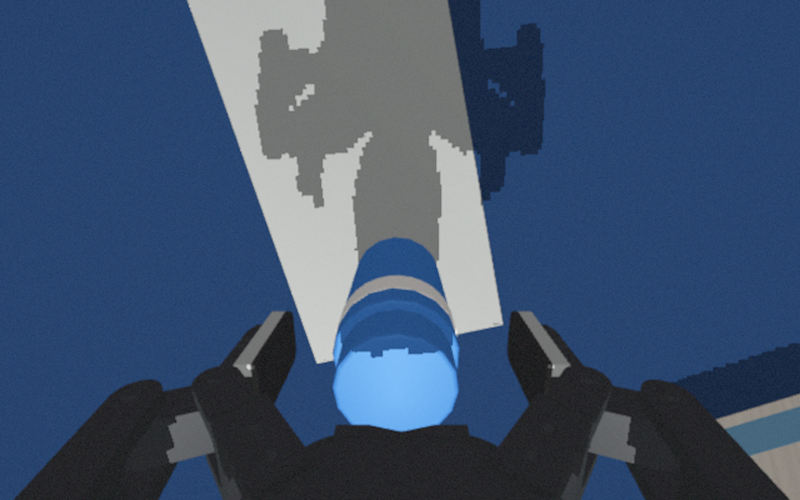

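Now it is at 396 against 402, within 2 mm. I lower and grip.

```bash
python3 -m crank '[[0.005,0.004,0,0.5,-2,6,-1],[0,0,0,0,0,5,-1],[0,0,0,0,0,2,-1],[0,0,0,0,0,0,-1]]';python3 g.py 0.558 -0.346 0.2225;python3 -m crank '[[0,0,0,0,0,0,0],[0,0,0,0,0,0,1],[0,0,0,0,0,0,1],[0,0,0,0,0,0,1],[0,0,0,0,0,0,1],[0,0,0,0,0,0,1]]' 40;python3 g.py 0.558 -0.346 0.2225
```

```text
t: 52.08
tool_pos: [0.5588, -0.3473, 0.2228]
tool_rot: [2.313, 2.118, 0.002]
contact_force: [-0.3, -0.9, -0.2]
opening: 0.0855
turn [ 0.005  0.003 -0.   ] shift now [ 1.3 -0.9  0.3] shift if aligned [ 1.3 -0.9  0.3] open 0.0855 pos [ 0.5588 -0.3473  0.2228]
t: 52.58
tool_pos: [0.5586, -0.3473, 0.2225]
tool_rot: [2.313, 2.119, 0.002]
contact_force: [-0.3, -0.1, -0.3]
opening: 0.0469
turn [ 0.004  0.002 -0.   ] shift now [ 1.2 -0.7  0. ] shift if aligned [ 1.2 -0.7  0. ] open 0.0469 pos [ 0.5586 -0.3473  0.2225]
```

```bash
python3 -m crank '[[0,0,0,0,0,-8,1],[0,0,0,0,0,-15,1],[0,0,0,0,0,-25,1],[0,0,0,0,0,-30,1],[0,0,0,0,0,-30,1],[0,0,0,0,0,-30,1],[0,0,0,0,0,-10,1],[0,0,0,0,0,0,1]]';python3 g.py 0.4875 0.1685 0.37; python3 -m crank '[[0,0,0,15,-3,0,1],[-0.004,0,0,25,-5,-1,1],[-0.004,0,0,38,-7,-2,1],[-0.004,0,0,38,-7,-2,1],[-0.003,0,0,38,-7,-2,1],[-0.003,0,0,38,-7,-2,1],[-0.003,0,0,38,-7,-2,1],[-0.003,0,0,38,-7,-2,1]]';python3 g.py 0.4875 0.1685 0.37
```

```text
t: 53.25
tool_pos: [0.5564, -0.3452, 0.3762]
tool_rot: [-2.312, -2.118, -0.0]
contact_force: [0.4, -0.9, -2.7]
opening: 0.0471
turn [-0.004 -0.004 -0.   ] shift now [ 505.7 -113.4    8.8] shift if aligned [ 505.8 -113.4    6.2] open 0.0471 pos [ 0.5564 -0.3452  0.3762]
t: 53.92
tool_pos: [0.5248, -0.0656, 0.3757]
tool_rot: [-2.325, -2.104, -0.014]
contact_force: [0.8, 1.0, -2.9]
opening: 0.0472
turn [ 0.002 -0.01  -0.012] shift now [229.2 -60.4   7.9] shift if aligned [230.  -57.5   5.7] open 0.0472 pos [ 0.5248 -0.0656  0.3757]
```

```bash
python3 -m crank '[[-0.003,-0.008,-0.01,38,-8,-3,1],[-0.003,0,0,38,-8,-3,1],[-0.003,0,0,38,-8,-3,1],[-0.003,0,0,38,-8,-3,1],[-0.003,0,0,33,-7,-3,1],[-0.003,0,0,20,-4,-2,1],[0,0,0,10,-2,0,1],[0,0,0,0,0,0,1]]';python3 g.py 0.4875 0.1685 0.27
```

```text
t: 54.58
tool_pos: [0.4853, 0.1731, 0.3745]
tool_rot: [-2.299, -2.126, 0.005]
contact_force: [0.6, 0.4, -2.6]
opening: 0.0473
turn [-0.01  -0.004  0.009] shift now [ -4.8   3.6 104.5] shift if aligned [ -4.3   2.6 104.5] open 0.0473 pos [0.4853 0.1731 0.3745]
```

```bash
python3 -m crank '[[-0.008,-0.003,0.008,-4,3,8,1],[0,0,0,0,0,25,1],[0,0,0,0,0,32,1],[0,0,0,0,0,25,1],[0,0,0,0,0,8,1],[0,0,0,0,0,0,1]]';python3 g.py 0.4875 0.1685 0.2305
```

```text
t: 55.08
tool_pos: [0.4849, 0.1651, 0.265]
tool_rot: [-2.317, -2.118, 0.012]
contact_force: [-0.2, -0.2, -3.4]
opening: 0.047
turn [-0.007  0.004 -0.002] shift now [ 3.8  2.5 34.5] shift if aligned [ 3.6  2.3 34.5] open 0.047 pos [0.4849 0.1651 0.265 ]
```

```bash
python3 -m crank '[[-0.006,0.003,-0.002,3.5,2,10,1],[0,0,0,0,0,9,1],[0,0,0,0,0,4,1],[0,0,0,0,0,0,1]]';python3 g.py 0.4875 0.1685 0.2305;python3 - <<'E'
from h import *
o=ctrl.get_obs();p=eyes.get_image('wrist');save(p['image'],'w23.png',1.25)
p=eyes.get_image('scene');save(p['image'][190:310,320:460],'s23.png',5)
E
```

```text
t: 55.42
tool_pos: [0.4877, 0.1658, 0.2412]
tool_rot: [2.32, 2.117, -0.005]
contact_force: [-0.1, 0.7, -3.0]
opening: 0.0475
turn [-0.002  0.003 -0.004] shift now [ 2.7 -0.4 10.7] shift if aligned [ 2.7 -0.4 10.7] open 0.0475 pos [0.4877 0.1658 0.2412]
```

View pics/w23.png

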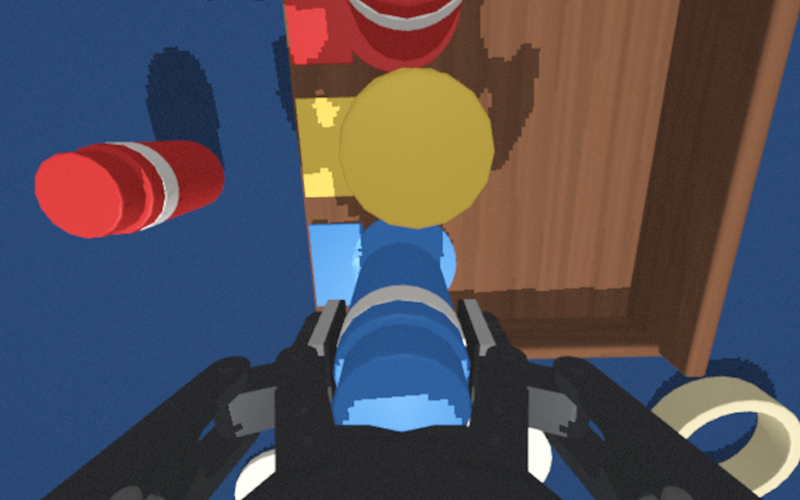

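View pics/s23.png

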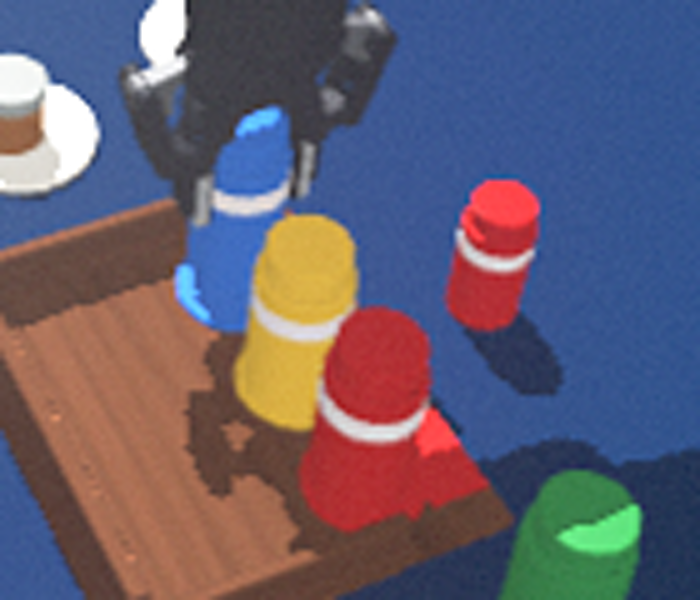

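Blue is over its disc, which shows evenly around (403,250). I'm lowering it.

```bash
python3 -m crank '[[0,0.003,-0.003,2,0,5,1],[0,0,0,0,0,4,1],[0,0,0,0,0,0,1]]';python3 -m crank '[[0,0,0,0,0,2,1],[0,0,0,0,0,0,1]]';python3 -m crank '[[0,0,0,0,0,2,1],[0,0,0,0,0,0,1]]';python3 -m crank '[[0,0,0,0,0,1.5,1],[0,0,0,0,0,0,1]]'
```

```text
t: 55.77
tool_pos: [0.4894, 0.1683, 0.2354]
tool_rot: [2.316, 2.12, 0.009]
contact_force: [-0.7, 0.0, -2.4]
opening: 0.0471
t: 55.93
tool_pos: [0.4896, 0.1685, 0.2337]
tool_rot: [2.315, 2.12, 0.01]
contact_force: [-0.6, 0.6, -2.5]
opening: 0.0471
t: 56.1
tool_pos: [0.4897, 0.1686, 0.2317]
tool_rot: [2.314, 2.12, 0.01]
contact_force: [-0.4, -0.3, -3.0]
opening: 0.047
t: 56.27
tool_pos: [0.4901, 0.1687, 0.2307]
tool_rot: [2.314, 2.12, 0.012]
contact_force: [0.5, 0.6, -3.0]
opening: 0.0473
```

```bash
python3 -m crank '[[0,0,0,0,0,1.5,1],[0,0,0,0,0,0,1]]';python3 -m crank '[[0,0,0,0,0,0,0],[0,0,0,0,0,0,-0.3],[0,0,0,0,0,0,-1],[0,0,0,0,0,0,-1],[0,0,0,0,0,0,-1]]'; python3 -m crank '[[0,0,0,0,0,-10,-1],[0,0,0,0,0,-25,-1],[0,0,0,0,0,-40,-1],[0,0,0,0,0,-40,-1],[0,0,0,0,0,-25,-1],[0,0,0,-15,0,0,-1],[0,0,0,-30,0,0,-1],[0,0,0,-30,0,0,-1]]';python3 -m crank '[[0,0,0,-40,0,-2,-1],[0,0,0,-40,0,-2,-1],[0,0,0,-40,0,-2,-1],[0,0,0,-40,0,-2,-1],[0,0,0,-40,0,-2,-1],[0,0,0,-40,0,0,-1],[0,0,0,-20,0,0,-1],[0,0,0,0,0,0,-1]]'; python3 - <<'E'
from h import *
p=eyes.get_image('top');np.save('a4.npy',p,allow_pickle=True);save(p['image'][150:290,130:380],'t24.png',3.2)
for q in ['bottle_red_mid','bottle_yellow_mid','bottle_blue_mid','jar_mid']: print(q,[(np.round(d['centre'],4).tolist(),round(d['confidence'],2)) for d in spotter.mark_of(q,p)])
p=eyes.get_image('scene');np.save('b4.npy',p,allow_pickle=True);save(p['image'][180:340,270:460],'s24.png',3.7)
for q in ['bottle_red_mid','bottle_yellow_mid','bottle_blue_mid','jar_mid']: print(q,[(np.round(d['centre'],4).tolist(),round(d['confidence'],2)) for d in spotter.mark_of(q,p)])
E
```

```text
t: 56.43
tool_pos: [0.4906, 0.169, 0.2309]
tool_rot: [2.314, 2.12, 0.013]
contact_force: [0.7, 0.3, -3.6]
opening: 0.0475
t: 56.85
tool_pos: [0.4915, 0.1691, 0.2321]
tool_rot: [2.313, 2.119, 0.017]
contact_force: [0.0, -0.4, -0.9]
opening: 0.0851
t: 57.52
tool_pos: [0.4827, 0.0953, 0.3851]
tool_rot: [2.302, 2.127, 0.024]
contact_force: [1.2, 0.4, 0.1]
opening: 0.0858
t: 58.18
tool_pos: [0.4581, -0.178, 0.4058]
tool_rot: [2.291, 2.115, 0.034]
contact_force: [0.4, -0.1, -0.1]
opening: 0.0857
bottle_red_mid [([0.3754, 0.228, 0.0399], 0.85), ([0.4984, 0.2967, 0.0614], 0.84), ([0.4681, 0.3971, 0.051], 0.74)]
bottle_yellow_mid [([0.5002, 0.2361, 0.062], 0.85)]
bottle_blue_mid [([0.488, 0.1638, 0.0574], 0.74)]
jar_mid [([0.5381, 0.0104, 0.0248], 0.64), ([0.4986, 0.2343, 0.0652], 0.35)]
bottle_red_mid [([0.4696, 0.4007, 0.0528], 0.93), ([0.371, 0.2279, 0.0418], 0.75), ([0.498, 0.3009, 0.0552], 0.69)]
bottle_yellow_mid [([0.4975, 0.2376, 0.0583], 0.94)]
bottle_blue_mid [([0.4928, 0.1679, 0.0608], 0.72), ([0.5384, 0.0122, -0.0026], 0.22)]
jar_mid [([0.5367, 0.0119, 0.0334], 0.72)]
```

View pics/t24.png

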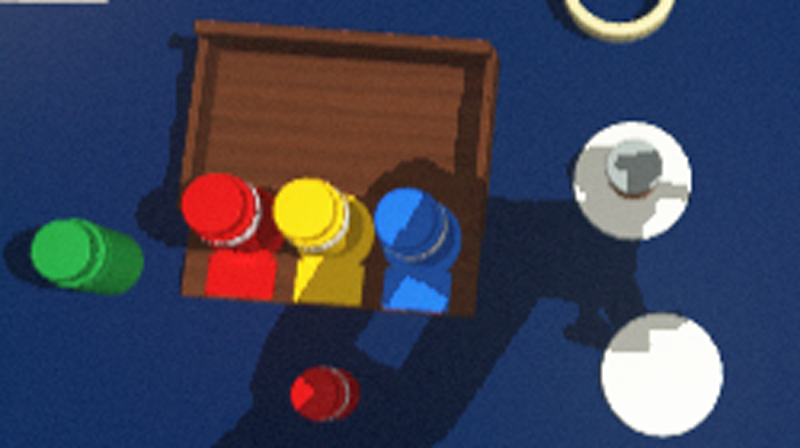

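View pics/s24.png

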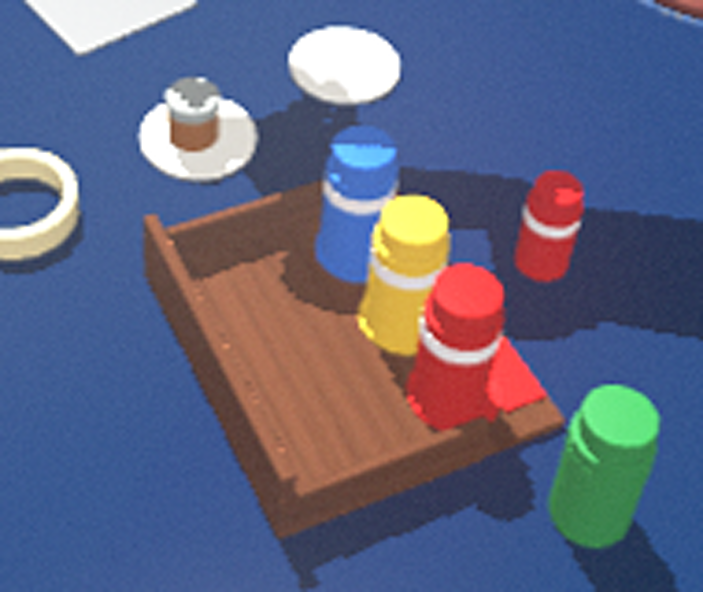

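```bash
python3 - <<'E'
from h import *
a=np.load('a4.npy',allow_pickle=True).item();b=np.load('b4.npy',allow_pickle=True).item()
D={'red':((207.1,220.5),(392,285.2)),'yel':((234.8,222.9),(380.4,265.2)),'blue':((262.4,224.8),(367.2,246))}
T={'red':((197.5,214.4),(396.5,258.6)),'yel':((226.6,215.3),(381.9,239.2)),'blue':((258.1,218.75),(368.1,219.5))}
for n in D:
    d=tri([(a,D[n][0],None),(b,D[n][1],None)])[0];t=tri([(a,T[n][0],None),(b,T[n][1],None)])[0]
    print(n,d.round(4),t.round(4),((t-d)*1000).round(1))
E
```

```text
red [0.4973 0.3005 0.01  ] [0.4982 0.2973 0.1047] [ 0.9 -3.2 94.7]
yel [0.4903 0.2354 0.0083] [0.4961 0.2339 0.105 ] [ 5.8 -1.5 96.7]
blue [0.4866 0.168  0.0098] [0.4897 0.1643 0.1049] [ 3.  -3.7 95. ]
```

```bash
python3 - <<'E'
from h import *
o=ctrl.get_obs();print(o['t'],o['contact_force'].round(2));print(ctrl.finish_job())
E
```

```text
58.6833 [ 1.04  0.3  -0.62]
the job is handed in; nothing more can be done
None
```

The job is handed in at about 59 s of the 141 s allowed. The hand-in reports no verdict.

- **What I did:** I moved blue, red and yellow from the caddy onto the grey mat. Then I took the jar from behind them and set it on the far white tile. After that I put yellow, red and blue back on the discs of their own colours. Every set-down was lowered until it touched before I let go.
- **Last checks (two fixed cameras):** All bottles stand upright and released. The arm is clear of everything, and the tape roll looks unmoved in the pictures.

| Item | Estimated distance from centre | Limit |
|---|---|---|
| Red bottle | about 3 mm | 12 mm |
| Blue bottle | about 5 mm | 12 mm |
| Yellow bottle | about 4–6 mm | 12 mm |
| Jar on tile | up to about 5 mm | 15 mm |

- **Disagreements:** The views differed by 2–4 mm. The fixed-camera pair put the bottle tops about 6 mm too low. The trained network reported some wrong objects and a few misses. No check failed, though the yellow bottle came down further off centre than I aimed for.

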